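# Tag the brew stand out of use and open the push-and-turn cleaner bottle

### The job

Get the pour-over stand ready for cleaning: take the orange out-of-use tag from its rack and hang it by its eye on the stand's hook, letting go of it. Then open the cleaner bottle: push its red safety cap down, keep it pushed while twisting it counter-clockwise until it is free, and lift it straight up. Finish still holding the cap level and still in the gripper, about 10 cm above where it sat and straight over the bottle; leave everything else on the counter where it is.

Things in the scene. Friction and masses are not known exactly. Their poses are not given: they have to be found in the camera images.
- tag: Orange tag with a white disc and black bar, a rigid plate 50 wide (its y), 130 tall (its z), 6 thick (its x), 45 g, upright in its rack, leaning a few degrees at most. Origin: centre of its lower edge. Its square eye, 30 wide and 32 tall, spans 80 to 112 above the origin, with 10 mm of plate either side and 18 above. Grip it from above across the 50 mm width or the 6 mm thickness.
- tag_eye (a point): Centre of the tag's eye, 96 mm above the tag's lower edge and 34 below its upper edge; axes as the tag's.
- tag_rack: Fixed black slotted block holding the tag, 68 mm along y, 20.5 along x, 34 tall, on a 90 x 90 x 5 steel foot. Origin: centre of its underside. The slot is 8.5 mm wide and 28 deep, its floor 6 mm above the counter: lift the tag straight up 30 mm or more to clear it.
- brew_stand: Fixed pour-over stand: dark wooden base (130 x 130 x 16), slim column (14 across, 190 tall, nothing above the hook) and a blue dripper on the far side (its +x; centre 95 from the column, 104 across, top at 192). Origin: foot of the column, on the counter; z up. The steel hook leaves the column top towards the stand's -x.
- hook_bar (a point): Middle of the hook's level bar, on its axis, 190 mm above the counter, 27.5 to -x from the column's axis; axes as the stand's. The bar is round, 8 thick, level along x from the column to 27.5 mm to -x of this point; there the hook slopes up to its tip. A hung tag has the upper edge of its eye on the bar, so its eye's centre is 12 mm below this height, its plate across the bar.
- hook_tip (a point): Free end of the hook, on its axis: 75 mm to -x from the column's axis, 10 mm above the level bar; the round end reaches 4 mm farther. The eye goes over this tip from the stand's -x side, moving to +x.
- bottle: White cleaner bottle with a yellow band, 76 mm across, clamped upright in a steel cradle (110 x 110 foot, 90 mm across above it) fixed to the counter: it cannot move. Origin: centre of the underside. Its shoulder is at 122 mm, the top of its neck (30 mm across) at 141.
- cap: Red ribbed push-and-turn safety cap, 51 mm across, 42 tall, 60 g, upright on the bottle, with a white line on top along its own +x. Origin: centre of its lower rim, 130 mm above the counter when seated; z up. As it sits it is locked: it turns no more than 5 degrees and does not lift. Clockwise is always blocked.
- cap_top (a point): Centre of the cap's top face, 172 mm above the counter when seated. With the cap held pushed down 5 to 8 mm it turns counter-clockwise as seen from above; it is free from about 40 degrees on, and a stop ends the turn at about 65: 52 is the middle. There it lifts straight off. Let up before that, it locks again or rests on its catch.
- seal (a joint): Travel of the spring seal inside the neck, which the cap pushes down, in m: 0 with the cap as it sits or off, 0.008 with the cap fully pushed onto the shoulder. It resists with about 4.5 N at first and 0.9 N more per mm. The lock lets go beyond 0.0045; 0.006 to 0.007 (about 10 to 11 N) is a good depth.
- mug: White ceramic mug, 76 across, 85 tall with a handle on its side; bystander, origin under its centre.
- spoon: Spoon with a wooden handle, 160 mm long, lying on the counter; bystander.
- bean_jar: Brown jar with black lid, 80 across, 120 tall; bystander, origin under its centre.
- cups: Stack of white and blue paper cups, 82 across, 140 tall; bystander, origin under its centre.
- carafe: Glass carafe with a handle, 80 across, 105 tall, on a black scale 26 mm high fixed to the counter; bystander, origin under its centre.
- pitcher: Steel milk pitcher with a handle, 80 across, 100 tall; bystander, origin under its centre.
- canister: Black canister, 76 across, 130 tall; bystander, origin under its centre.

How it is judged (in metres and radians):
On the way, in this order (a step that is already met when the one before it is completed fails the run):
1. the tag hangs by its eye on the hook and has been let go (x of tag_eye in the frame of hook_bar between -0.045 and 0.03 m and y of tag_eye in the frame of hook_bar between -0.016 and 0.016 m and z of tag_eye in the frame of hook_bar between -0.02 and 0 m and contact force between tag and brew_stand above 0.1 N and contact force between tag and the fingers below 0.05 N and angle between tag's own z axis and vertical below 0.45 rad), for 0.3 s.
2. with the tag hung, the cap is pushed down on its spring (all of step 1 and value of joint seal above 0.004 m), for 0.05 s.
3. the cap has been turned to where it comes free, still on the neck (all of step 1 and angle between the x axis of cap and the x axis of bottle, either way round above 0.55 rad and z of cap in the frame of bottle below 0.138 m and horizontal distance between cap and bottle below 0.01 m), for 0.05 s.
At the end, for the whole second after the job is handed in: Tag at rest, let go, eye round the hook (-45 to 30 mm along, 16 across, 20 down), upright within 0.45 rad. Cap still in the fingers, 60-150 mm above its seat, within 30 mm of the bottle axis, level within 0.2 rad, clear of the bottle. Bystanders upright, within 40 mm of their places (all of step 1 and z of cap in the frame of bottle between 0.19 and 0.28 m and horizontal distance between cap and bottle below 0.03 m and angle between cap's own z axis and vertical below 0.2 rad and contact force between cap and the fingers above 1 N and contact force between cap and bottle below 0.05 N and linear speed of cap below 0.02 m/s and linear speed of tag below 0.05 m/s and distance of each of mug, spoon, bean_jar, cups, carafe, pitcher, canister from where it was at the start of the episode below 0.04 m and angle between each of mug, spoon, bean_jar, cups, carafe, pitcher, canister's own z axis and vertical below 0.3 rad); the arm keeps its last pose, push and grip.
It fails at once if a bystander is shoved more than 40 mm or tipped over (distance of any of mug, spoon, bean_jar, cups, carafe, pitcher, canister from where it was at the start of the episode above 0.04 m or angle between any of mug, spoon, bean_jar, cups, carafe, pitcher, canister's own z axis and vertical above 0.6 rad).
It also fails if it takes over 51 s, if anything falls off the work surface, if the arm or the gripper's body presses on something with over 40 N, if the wrist force passes 120 N, or if a joint passes its speed limit or range.

### The arm

A 6-joint arm with a two-finger parallel gripper is mounted at the origin on the work surface. World frame = base frame: x ahead of the robot, y to its left, z up, the work surface at z = 0. Lengths are in m, angles in degrees, forces in N, time in s.
With the tool pointing down it reaches from about 0.375 to 0.9 m from the base axis. Payload 3.1 kg.
Tool frame: the origin (TCP) lies at the very end of the fingers, on their centre line; the grasp point (between the pads) lies 19 mm behind it (bot.grip_point_offset is the distance from the TCP to the grasp point, in m); z points along the fingers, x is the direction in which the jaws open and shut, and the axes are right-handed (so a half turn about z gives the same grasp; the last joint's range is limited). The gripper opens to 87 mm and grips with 3 to 60 N. Pads are 19 mm wide; open, the fingers measure 117 mm over their backs; the gripper's body (75 mm by 190 mm) begins 51 mm behind the grasp point.
Start: joints at [-73.596, 30.224, 82.088, -0, 67.689, -10.227], TCP at [0.28, -0.559, 0.189] pointing down, gripper open.
Joint ranges: [-176.69, 176.69], [-43.24, 126.21], [12.49, 139.97], [-82, 262], [0, 151.66], [-163.58, 163.58]. Speed limits (degrees/s): [159.86, 159.86, 180, 180, 180, 180].

### API

Orientations are given as a 3x3 rotation matrix whose columns are the frame's x, y, z axes.
In Python, from rig import bot, capture, recognise, place_of gives the robot as it stands.
- The arm moves only by the tool send_rows, never from a script. Its argument "motion" is a list of rows, each a list of 2 entries, a list of its own where there are three numbers: the shift along the tool's x, y, z in mm, then the turn about the tool's z in rad. A call has exactly 5 rows; each row shifts and turns the pose as measured when the row begins, along the tool's axes as they then stand; what a row does not reach is not made up. A row lasts 1/12 s, in which the tool goes at most 41.7 mm and 7.16 degrees, less where a joint would pass 70% of its speed; a pose out of reach is approached as far as the arm can. A call with a gripper value outside its range is refused whole. "gripper" is the closure, from 0 (fully open) to 1 (shut), set as the call begins (left out, the last holds). The fingers move at their own pace and stop on an object; the grip force is fixed at half the most. Time passes only in rows, so rows that do not move let the fingers close, or fill a call up. It gives the time, the measured TCP pose, the force and the opening at its end, in the units of the state.
- bot.read_state(): the state, without advancing time (a new reading comes with each control period).
- capture(name): name is "scene" or "top" or "wrist"; returns a dict with "image" (480x640x3 uint8, blue, green, red), "fx", "fy", "cx", "cy" (pixels), "rvec" (rotation vector, rad) and "tvec" (3), from world to camera coordinates, as OpenCV has them. Camera axes: x right, y down, z forward; pixel columns grow to the right and rows downward; lengths in m; the calibration is good to about 2 mm. A picture is of the moment at which its call begins. There is no depth.
- bot.hand_in(): hands the job in, once; it reports no verdict.
Trained networks look in the newest picture that a camera, given by its name, has taken for a name from the list of things; names that differ only in an ending like _2 or _b are one class to them, and where a whole thing is asked for, a point or a joint stands for the part that bears it (a point fixed in the world has none). Each returns a list of dicts, best first, with "p" (0 to 1); they miss things now and then, are a little off and sometimes report something else, mostly with a low value. They report only what shows in the picture. A call takes as long as a camera call.
- recognise(camera, target): "xy" ([column, row] in pixels, amid what is visible of it).
- place_of(camera, target): "xy" ([column, row] in pixels: a listed point, or the origin of a listed thing).
The state is a dict: "time_s": time; "joint_positions": joint angles; "qvel": joint speeds; "tau": joint torques, N m; "position": TCP position; "tcp_rot": TCP orientation; "force": force on the tool from outside, world axes, zero at the start; "moment": the same for the moment, N m; "opening": opening from 0.0 (shut) to 1.0 (fully open).
Only numpy, scipy, OpenCV 4.12 (cv2) and the standard library are available. Lean on these libraries where they do the work, as an engineer would, in place of code of your own. Each camera call takes 0.05 s, during which the arm holds its last target.

## Working session

There is one attempt and no reset: what is moved stays moved. The work goes in short steps, Python scripts to look and compute and a tool call to move; the robot and the scene stay as the last step left them, time stands still between calls to the robot, and variables do not carry over. Pictures are saved under pics/ and viewed, and the job is handed in when it is done.

Besides the shell and the picture viewer there is one more tool, called after "Call:" as a command line: name --argument value ..., lists and objects as JSON in quotes. send_rows: Moves the arm, as the interface text tells. Its arguments: {"type":"object","properties":{"motion":{"type":"array","items":{"type":"array"}},"gripper":{"type":"number"}},"required":["motion"]}

```bash
ls -la; mkdir -p pics; python3 - <<'E'
from rig import bot,capture,recognise,place_of
import cv2
s=bot.read_state(); print(s)
print(bot.grip_point_offset)
for c in ["scene","top","wrist"]:
    d=capture(c); cv2.imwrite(f"pics/{c}0.png",d["image"]); print(c,d["fx"],d["cx"],d["cy"],d["rvec"],d["tvec"])
    for t in ["tag","tag_eye","tag_rack","brew_stand","hook_bar","hook_tip","bottle","cap","cap_top"]:
        print(t,[(r["xy"],round(r["p"],2)) for r in place_of(c,t)][:2],[(r["xy"],round(r["p"],2)) for r in recognise(c,t)][:2])
print(bot.read_state()["time_s"])
E
```

```text
total 12
drwxr-xr-x  3 agent agent 4096 Dec  7 13:50 .
drwxr-xr-x 23 root  root  4096 Dec  7 13:50 ..
drwxr-xr-x  2 agent agent 4096 Dec  7 13:50 pics
{'time_s': 0.0, 'joint_positions': array([-7.35951543e+01,  3.02797066e+01,  8.21553951e+01, -1.86245908e-03,
        6.76908839e+01, -1.02266520e+01]), 'qvel': array([-0.05305075, -0.07985169,  0.01096033, -0.06085829, -0.03237834,
       -0.05553326]), 'tau': array([-3.85382819e-06, -4.40042210e+01, -1.76594746e+01,  6.32400624e-02,
        5.81498339e-02, -1.75157998e-04]), 'position': array([ 0.2799479 , -0.55789254,  0.1875693 ]), 'tcp_rot': array([[ 4.48260926e-01, -8.93902523e-01, -6.49856431e-04],
       [-8.93900127e-01, -4.48261252e-01,  2.10085141e-03],
       [-2.16926183e-03, -3.60822851e-04, -9.99997582e-01]]), 'force': array([-0.25405842,  0.1830258 ,  0.33462623]), 'moment': array([-0.03295466, -0.00153725,  0.07098942]), 'opening': 1.0002825127216195}
0.0187
scene 619.7197183635444 319.96901781141287 243.5408029215785 [ 1.18456215  2.28474404 -0.99036188] [ 0.3317635  -0.20181575  2.08413207]
tag [] [([429.0, 301.0], 0
[... 1043 characters left out ...]
0.35)]
hook_bar [([324.6, 219.7], 0.61), ([349.2, 316.7], 0.4)] [([316.3, 196.2], 0.93), ([211.5, 259.7], 0.22)]
hook_tip [([329.3, 245.6], 0.72)] [([424.6, 269.3], 0.64), ([321.0, 200.7], 0.63)]
bottle [([428.2, 266.3], 0.87), ([148.5, 213.4], 0.42)] [([422.4, 271.0], 0.71), ([441.4, 175.1], 0.51)]
cap [([433.5, 265.3], 0.59)] [([438.2, 266.1], 0.75), ([317.2, 197.6], 0.72)]
cap_top [([441.4, 270.1], 0.9)] [([439.1, 267.1], 0.92)]
wrist 388.7641683587196 318.5039026171037 249.35416273874233 [-2.46550816  1.5224131   0.21329536] [-0.62606561 -0.03279318  0.39103993]
tag [] []
tag_eye [] []
tag_rack [] []
brew_stand [] []
hook_bar [] []
hook_tip [] []
bottle [] []
cap [] []
cap_top [] []
2.85
```

View pictures.

View pics/scene0.png

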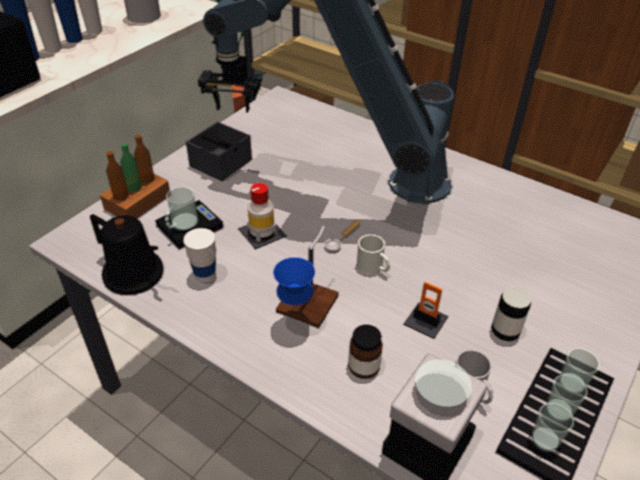

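View pics/top0.png

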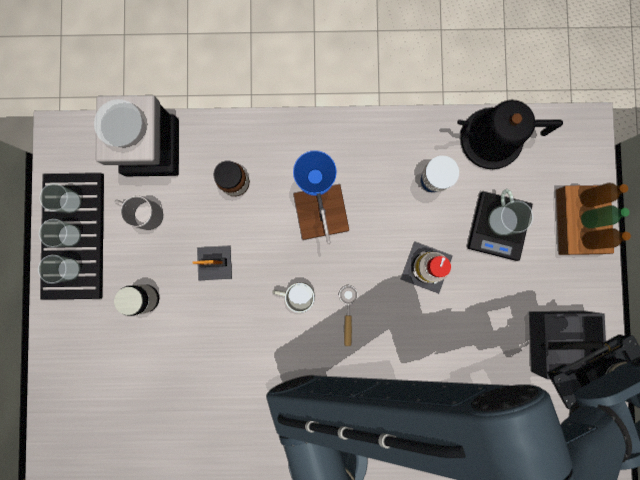

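```bash
cat > h.py <<'E'
import numpy as np,cv2,json
C={}
C['scene']=dict(f=619.7197183635444,cx=319.96901781141287,cy=243.5408029215785,r=[1.18456215,2.28474404,-0.99036188],t=[0.3317635,-0.20181575,2.08413207])
C['top']=dict(f=525.3983424970254,cx=321.68968649416587,cy=238.8362315295212,r=[2.1708356,-2.20282641,0.07052775],t=[0.01411243,0.58094171,1.38507242])
def ray(c,uv):
    c=C[c] if isinstance(c,str) else c
    R=cv2.Rodrigues(np.array(c['r']))[0];o=-R.T@np.array(c['t'])
    d=R.T@np.array([(uv[0]-c['cx'])/c['f'],(uv[1]-c['cy'])/c['f'],1]);return o,d/np.linalg.norm(d)
def atz(c,uv,z):
    o,d=ray(c,uv);return o+d*(z-o[2])/d[2]
def tri(obs):
    A=np.zeros((3,3));b=np.zeros(3);L=[]
    for c,uv in obs:
        o,d=ray(c,uv);P=np.eye(3)-np.outer(d,d);A+=P;b+=P@o;L.append((o,P))
    x=np.linalg.solve(A,b);return x,[np.linalg.norm(P@(x-o))*1000 for o,P in L]
def proj(c,X):
    c=C[c] if isinstance(c,str) else c
    K=np.array([[c['f'],0,c['cx']],[0,c['f'],c['cy']],[0,0,1]])
    return cv2.projectPoints(np.array(X,float).reshape(-1,3),np.array(c['r']),np.array(c['t']),K,None)[0].reshape(-1,2)
E
python3 - <<'E'
from h import *
import cv2
for n,a,b in [('tag_eye',(430.6,296.3),(205.5,260.9)),('cap_top',(259.3,188.2),(441.4,270.1)),('hook_bar',(314.8,240.6),(324.6,219.7)),('hook_tip',(324.2,230.1),(329.3,245.6)),('rack',(426.2,321.5),(217.4,264.3)),('bottle',(265.5,233.1),(428.2,266.3)),('brew',(312.7,300.5),(321.5,217.5))]:
    print(n,tri([('scene',a),('top',b)]))
for c,box in [('scene',(200,150,500,375)),('top',(150,130,490,385))]:
    im=cv2.imread(f'pics/{c}0.png');x0,y0,x1,y1=box
    s=800/(x1-x0); cv2.imwrite(f'pics/{c}0z.png',cv2.resize(im[y0:y1,x0:x1],None,fx=s,fy=s,interpolation=cv2.INTER_CUBIC))
E
```

```text
tag_eye (array([0.52383737, 0.30011497, 0.09743385]), [np.float64(1.4121696802554125), np.float64(1.4121696802555412)])
cap_top (array([ 0.49208448, -0.27876185,  0.16224417]), [np.float64(0.8443713798181857), np.float64(0.8443713798182487)])
hook_bar (array([6.12785179e-01, 1.45383014e-04, 1.95835534e-01]), [np.float64(2.619159707656062), np.float64(2.619159707656176)])
hook_tip (array([ 0.55301217, -0.01074345,  0.18285396]), [np.float64(1.8416570459969406), np.float64(1.8416570459968065)])
rack (array([ 0.51545275,  0.29528557, -0.01285907]), [np.float64(4.840111655368335), np.float64(4.840111655368258)])
bottle (array([ 0.49857591, -0.27217349, -0.00135042]), [np.float64(10.133084060876005), np.float64(10.133084060876024)])
brew (array([ 0.63797559,  0.00966199, -0.00199584]), [np.float64(5.114135637508636), np.float64(5.114135637508536)])
```

View pics/scene0z.png

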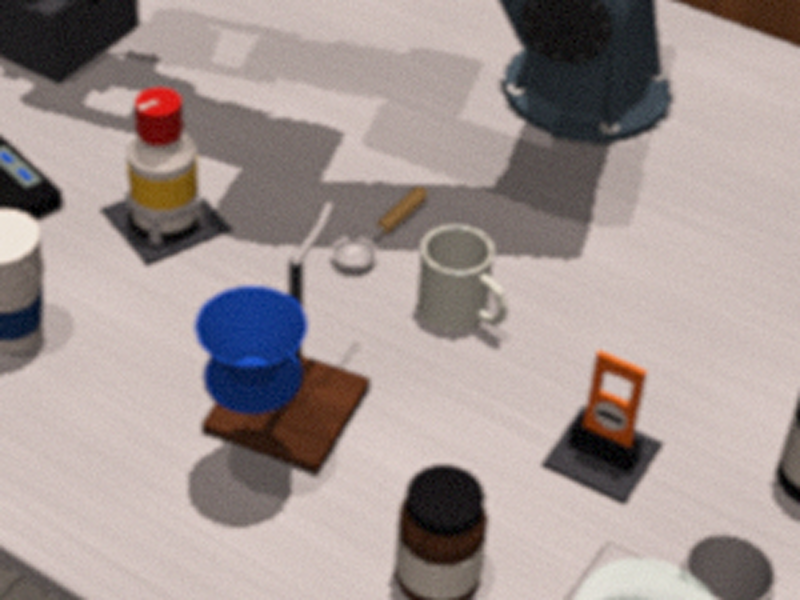

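View pics/top0z.png

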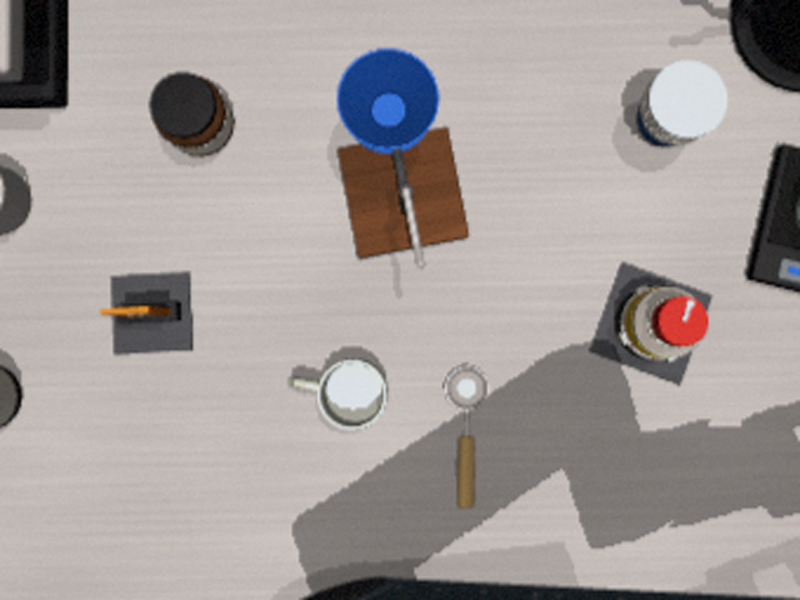

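```bash
python3 - <<'E'
import cv2,numpy as np
def z(c,x0,y0,w,h,s):
    im=cv2.imread(f'pics/{c}0.png')[y0:y0+h,x0:x0+w]
    im=cv2.resize(im,None,fx=s,fy=s,interpolation=cv2.INTER_CUBIC)
    for k in range(0,w,10): cv2.putText(im,str(x0+k),(k*s,8),0,.3,(0,255,255),1); cv2.line(im,(k*s,8),(k*s,14),(0,255,255))
    for k in range(0,h,10): cv2.putText(im,str(y0+k),(0,k*s+3),0,.3,(0,255,255),1)
    return im
a=np.vstack([np.hstack([z('top',300,190,50,60,5),z('top',185,240,50,60,5),z('top',405,240,50,60,5)]),
 np.hstack([z('scene',290,220,50,60,5),z('scene',405,275,50,60,5),z('scene',235,175,50,60,5)])])
cv2.imwrite('pics/crops.png',a);print(a.shape)
E
```

```text
(600, 750, 3)
```

View pics/crops.png

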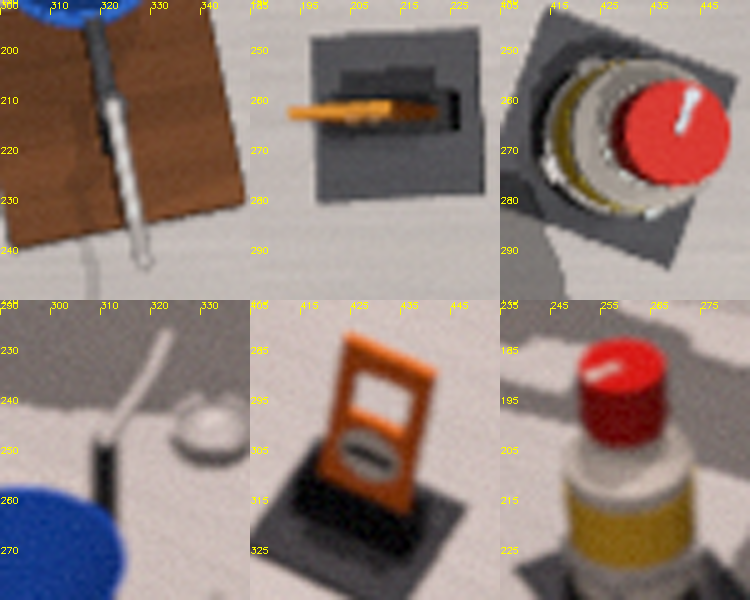

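```bash
python3 - <<'E'
from h import *
for n,a,b,z in [('tip',(323.6,226.8),(329.2,242.8),.2),('coltop',(310.8,248),(322.6,210),.19),('tagL',(424.6,282),(213.4,260.8),.136),('tagR',(442,289.4),(192.8,262.3),.136),('cap',(259.4,187.6),(440.6,266.6),.172)]:
    x,e=tri([('scene',a),('top',b)]);print(n,x.round(4),np.round(e,1),atz('scene',a,z).round(4),atz('top',b,z).round(4))
# stand base corners, top of base z=.016
for uv in [(301.5,239.2),(349,230.8)]: print('base',atz('top',uv,.016).round(4))
# hook direction from top
p=atz('top',(322.6,210),.19);q=atz('top',(329.2,242.8),.2);d=p-q;print(np.degrees(np.arctan2(d[1],d[0])),np.hypot(*d[:2]))
for uv in [(247.-0,250)]: pass
# rack foot corners z .005
f=[((312-250)/5+185,240+37/5),((479-250)/5+185,240+28/5),((484-250)/5+185,240+193/5),((318-250)/5+185,240+203/5)]
P=np.array([atz('top',u,.005) for u in f]);print('rack',P.mean(0),np.degrees(np.arctan2(*(P[0]-P[1])[[0,1]])),P)
a=atz('top',(440.6+2.2/2,266.6),.172);print('capline',atz('top',(405+181/5,266),.172),atz('top',(405+193/5,258),.172))
E
```

```text
tip [ 0.5584 -0.0099  0.1987] [2.4 2.4] [ 0.5585 -0.007   0.2   ] [ 0.5596 -0.012   0.2   ]
coltop [0.6364 0.0045 0.1903] [2.6 2.6] [0.6348 0.0066 0.19  ] [0.6378 0.0023 0.19  ]
tagL [0.5219 0.2746 0.1327] [3.4 3.4] [0.5228 0.2785 0.136 ] [0.5234 0.2709 0.136 ]
tagR [0.5196 0.3236 0.1339] [2. 2.] [0.5202 0.3258 0.136 ] [0.5205 0.3213 0.136 ]
cap [ 0.4996 -0.2736  0.1717] [2.4 2.4] [ 0.499  -0.2711  0.172 ] [ 0.5008 -0.2756  0.172 ]
base [0.5811 0.0597 0.016 ]
base [ 0.6018 -0.0679  0.016 ]
10.303283673865113 0.07948578104254125
rack [0.52101706 0.29481773 0.005     ] -2.2489202895197846 [[0.56380441 0.34133862 0.005     ]
 [0.56734562 0.25116549 0.005     ]
 [0.47849047 0.24875292 0.005     ]
 [0.47442777 0.33801388 0.005     ]]
capline [ 0.50221387 -0.2771107   0.172     ] [ 0.52109765 -0.28336762  0.172     ]
```

```bash
python3 - <<'E'
from h import *
from rig import bot
s=bot.read_state();R=cv2.Rodrigues(np.array([-2.46550816,1.5224131,0.21329536]))[0];t=np.array([-0.62606561,-0.03279318,0.39103993])
T=s['tcp_rot'];o=-R.T@t
print('cam in tool',T.T@(o-s['position'])); print('cam axes in tool',(T.T@R.T).round(3))
d=np.array([.50,.27,.22])-s['position'];print((T.T@d*1000).round(0))
E
```

```text
cam in tool [ 0.00123708 -0.07546522 -0.1963337 ]
cam axes in tool [[ 1.    -0.    -0.   ]
 [ 0.     0.962  0.274]
 [ 0.    -0.274  0.962]]
[-642. -568.  -31.]
```

View pics/wrist0.png

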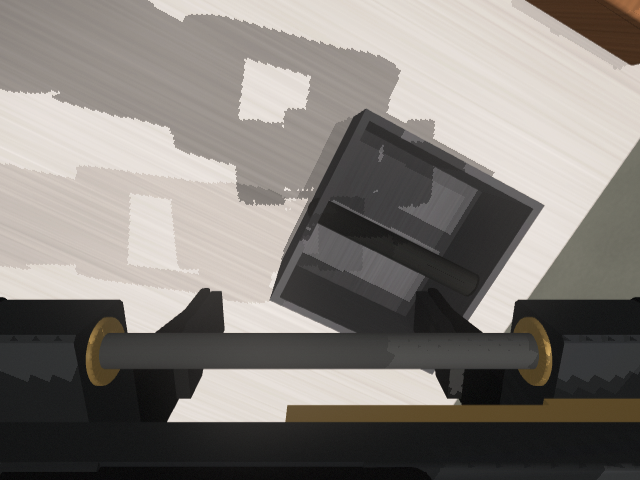

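```bash
cat >> h.py <<'E'
def plan(target,yaw=None,step=40,tstep=6.5,n=None):
    from rig import bot
    s=bot.read_state();p=s['position'].copy();T=s['tcp_rot'].copy()
    if yaw is None: dth=0
    else:
        cur=np.degrees(np.arctan2(T[1,0],T[0,0])); dth=-((yaw-cur+180)%360-180)
    D=np.array(target)-p
    k=n or int(max(np.ceil(np.linalg.norm(D)*1000/step),np.ceil(abs(dth)/tstep),1))
    print('t',round(s['time_s'],2),'pos',p.round(4),'D',(D*1000).round(1),'turn',round(dth,1),'rows',k,'op',round(s['opening'],3),'F',s['force'].round(1),'tilt',T[:,2].round(3),'yaw',round(np.degrees(np.arctan2(T[1,0],T[0,0])),1))
    rows=[]
    for i in range(k):
        loc=T.T@(D/k)*1000
        rows.append([[int(round(v)) if np.linalg.norm(D)/k>.006 else float(round(v,1)) for v in loc],float(round(np.radians(dth/k),3))])
        c=cv2.Rodrigues(np.array([0,0,np.radians(dth/k)]))[0];T=T@c
    for i in range(0,k,5): print(json.dumps(rows[i:i+5]))
def wcam(d):
    return dict(f=d['fx'],cx=d['cx'],cy=d['cy'],r=np.array(d['rvec']).ravel(),t=np.array(d['tvec']).ravel())
E
python3 -c "
from h import *
plan([.43,.0,.26],-79.7)"
```

```text
t 2.85 pos [ 0.2802 -0.5586  0.1885] D [149.8 558.6  71.5] turn 16.3 rows 15 op 1.001 F [-0.3  0.2 -0.8] tilt [-0.  0. -1.] yaw -63.4
[[[-29, -26, -5], 0.019], [[-29, -25, -5], 0.019], [[-30, -25, -5], 0.019], [[-30, -24, -5], 0.019], [[-31, -23, -5], 0.019]]
[[[-31, -23, -5], 0.019], [[-32, -22, -5], 0.019], [[-32, -22, -5], 0.019], [[-32, -21, -5], 0.019], [[-33, -20, -5], 0.019]]
[[[-33, -20, -5], 0.019], [[-34, -19, -5], 0.019], [[-34, -18, -5], 0.019], [[-34, -18, -5], 0.019], [[-35, -17, -5], 0.019]]
```

Call:
send_rows --motion '[[[-29, -26, -7], 0.019], [[-29, -25, -7], 0.019], [[-30, -25, -7], 0.019], [[-30, -24, -7], 0.019], [[-31, -23, -7], 0.019]]'

```text
time_s: 3.27
position: [0.33, -0.3754, 0.2212]
tcp_rot: [[0.347, -0.938, 0.0], [-0.938, -0.347, -0.005], [0.005, 0.002, -1.0]]
force: [0.7, -0.7, 0.9]
opening: 0.999
```

Call:
send_rows --motion '[[[-31, -23, -6], 0.019], [[-32, -22, -6], 0.019], [[-32, -22, -6], 0.019], [[-32, -21, -6], 0.019], [[-33, -20, -6], 0.019]]'

```text
time_s: 3.68
position: [0.3843, -0.1811, 0.2525]
tcp_rot: [[0.248, -0.969, 0.003], [-0.969, -0.248, -0.007], [0.007, -0.001, -1.0]]
force: [1.6, 0.7, 0.7]
opening: 1.001
```

Call:
send_rows --motion '[[[-33, -20, -5], 0.019], [[-34, -19, -5], 0.019], [[-34, -18, -5], 0.019], [[-34, -18, -5], 0.019], [[-35, -17, -5], 0.019]]'

```text
time_s: 4.1
position: [0.4397, 0.014, 0.2797]
tcp_rot: [[0.148, -0.989, 0.008], [-0.989, -0.148, -0.009], [0.01, -0.007, -1.0]]
force: [1.1, -1.4, 0.0]
opening: 0.997
```

```bash
python3 -c "
from h import *
from rig import *
d=capture('wrist');cv2.imwrite('pics/w1.png',d['image']);print(wcam(d))
for t in ['hook_tip','hook_bar','cap_top']: print(t,place_of('wrist',t)[:2])
plan([.43,.295,.24],-87.5)"
```

```text
{'f': 388.7641683587196, 'cx': 318.5039026171037, 'cy': 249.35416273874233, 'r': array([-2.2097217 ,  1.90804125,  0.24893653]), 't': array([-0.05466496,  0.36535682,  0.59557285])}
hook_tip [{'xy': [381.6, 72.9], 'p': 0.9}]
hook_bar []
cap_top [{'xy': [560.7, 188.3], 'p': 0.29}]
t 4.3 pos [0.4395 0.0131 0.2792] D [ -9.5 281.9 -39.2] turn 6.3 rows 8 op 1.002 F [ 0.2 -0.6 -0.1] tilt [ 0.008 -0.009 -1.   ] yaw -81.2
[[[-35, -4, 5], 0.014], [[-35, -4, 5], 0.014], [[-35, -3, 5], 0.014], [[-35, -3, 5], 0.014], [[-35, -2, 5], 0.014]]
[[[-35, -2, 5], 0.014], [[-35, -1, 5], 0.014], [[-35, -1, 5], 0.014]]
```

View pics/w1.png

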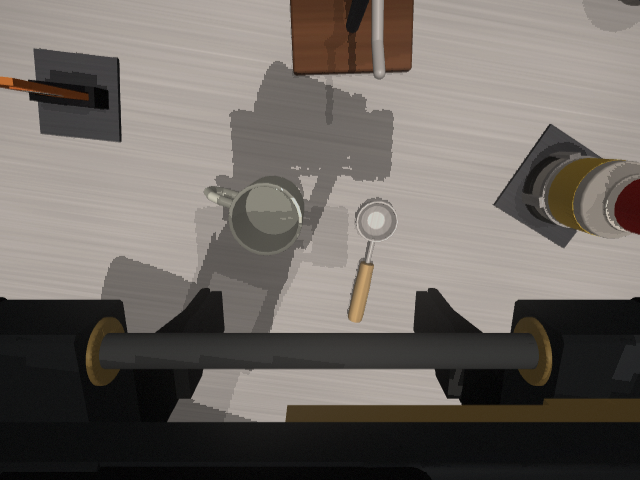

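```bash
cat >> h.py <<'E'
W1=dict(f=388.7641683587196,cx=318.5039026171037,cy=249.35416273874233,r=[-2.2097217,1.90804125,0.24893653],t=[-0.05466496,0.36535682,0.59557285])
E
python3 -c "
from h import *
print(tri([('scene',(323.6,226.8)),('top',(329.2,242.8)),(W1,(379.3,73.5))]))
print('w1 at .2',atz(W1,(379.3,73.5),.2), 'bar pt .19',atz(W1,(376.8,2),.19), atz(W1,(379,55),.195))
"
```

```text
(array([ 0.56000343, -0.00960465,  0.20048444]), [np.float64(3.044470182219097), np.float64(2.38400194245242), np.float64(1.8999181599687143)])
w1 at .2 [ 0.56198741 -0.01004944  0.2       ] bar pt .19 [ 0.60568365 -0.00164556  0.19      ] [ 0.57391904 -0.00837691  0.195     ]
```

Call:
send_rows --motion '[[[-35, -4, 5], 0.014], [[-35, -4, 5], 0.014], [[-35, -3, 5], 0.014], [[-35, -3, 5], 0.014], [[-35, -2, 5], 0.014]]'

```text
time_s: 4.72
position: [0.4393, 0.1788, 0.2514]
tcp_rot: [[0.054, -0.998, 0.011], [-0.998, -0.054, -0.017], [0.018, -0.01, -1.0]]
force: [0.9, 0.2, 0.5]
opening: 1.001
```

Call:
send_rows --motion '[[[-35, -2, 5], 0.014], [[-35, -1, 5], 0.014], [[-35, -1, 5], 0.014], [[0, 0, 0], 0], [[0, 0, 0], 0]]'

```text
time_s: 5.13
position: [0.4417, 0.2835, 0.2308]
tcp_rot: [[0.0, -1.0, 0.008], [-1.0, -0.001, -0.019], [0.019, -0.008, -1.0]]
force: [0.7, 0.2, 1.3]
opening: 1.001
```

```bash
python3 -c "
from h import *
from rig import *
d=capture('wrist');cv2.imwrite('pics/w2.png',d['image']);print(wcam(d))
for t in ['tag_eye','tag_rack']: print(t,place_of('wrist',t)[:2])
plan([.52,.2985,.22],-87.5)"
```

```text
{'f': 388.7641683587196, 'cx': 318.5039026171037, 'cy': 249.35416273874233, 'r': array([-2.06605344,  2.07131641,  0.26165343]), 't': array([0.27809628, 0.38182573, 0.5552087 ])}
tag_eye [{'xy': [295.7, 133.2], 'p': 0.59}]
tag_rack [{'xy': [301.0, 136.2], 'p': 0.61}]
t 5.28 pos [0.4419 0.2825 0.2315] D [ 78.1  16.  -11.5] turn -2.6 rows 3 op 1.002 F [ 0.1  0.1 -0.1] tilt [ 0.008 -0.019 -1.   ] yaw -90.1
[[[-5, -26, 4], -0.015], [[-5, -26, 4], -0.015], [[-5, -26, 4], -0.015]]
```

View pics/w2.png

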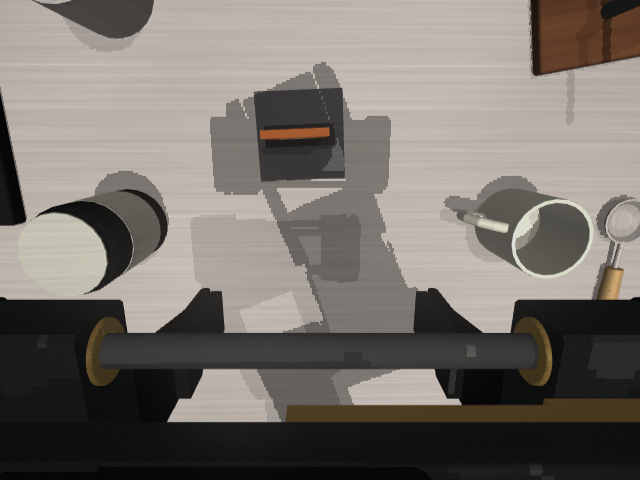

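```bash
python3 -c "
from h import *
W2=dict(W1,r=[-2.06605344,2.07131641,0.26165343],t=[0.27809628,0.38182573,0.5552087])
a,b=(260.5,135),(330,132)
print(atz(W2,a,.136),atz(W2,b,.136))
m=(295.2,133.4)
print(tri([('scene',(433.3,285.7)),('top',(203.1,261.5)),(W2,m)]),proj(W2,[.5207,.299,.136]))
"
```

```text
[0.52080272 0.32242388 0.136     ] [0.5228896  0.27250524 0.136     ]
(array([0.52129795, 0.29867012, 0.1337134 ]), [np.float64(3.388355061110148), np.float64(2.1524726380049986), np.float64(1.254742449952476)]) [[293.16081692 135.16081644]]
```

Call:
send_rows --motion '[[[-5, -27, 15], -0.015], [[-5, -27, 15], -0.015], [[-5, -26, 15], -0.015], [[0, 0, 0], 0], [[0, 0, 0], 0]]'

```text
time_s: 5.7
position: [0.5273, 0.2878, 0.1878]
tcp_rot: [[0.032, -0.999, 0.01], [-0.999, -0.033, -0.02], [0.02, -0.01, -1.0]]
force: [-0.6, 0.5, -0.7]
opening: 1.0
```

```bash
python3 -c "
from h import *
from rig import *
d=capture('wrist');cv2.imwrite('pics/w3.png',d['image'])
plan([.5215,.298,.1],-87.6,step=20)"
```

```text
t 5.75 pos [0.5274 0.2875 0.1877] D [ -5.9  10.5 -87.7] turn -0.5 rows 5 op 1.001 F [-0.   0.3  0. ] tilt [ 0.011 -0.02  -1.   ] yaw -88.1
[[[-2, 1, 17], -0.002], [[-2, 1, 17], -0.002], [[-2, 1, 17], -0.002], [[-3, 1, 17], -0.002], [[-3, 1, 17], -0.002]]
```

View pics/w3.png

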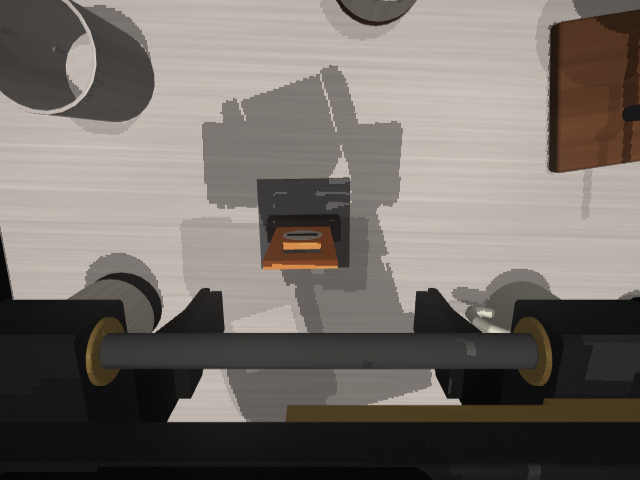

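Call:
send_rows --motion '[[[-3, 1, 17], -0.002], [[-3, 1, 18], -0.002], [[-3, 1, 18], -0.002], [[-2, 2, 18], 0], [[0, 1, 12], 0]]'

```text
time_s: 6.17
position: [0.5245, 0.2926, 0.1106]
tcp_rot: [[0.031, -0.999, 0.023], [-0.999, -0.031, -0.016], [0.017, -0.023, -1.0]]
force: [0.6, -0.5, -0.1]
opening: 0.998
```

```bash
python3 -c "
from h import *
from rig import *
d=capture('wrist');cv2.imwrite('pics/w4.png',d['image'])
plan([.5215,.298,.1],-87.6,step=20)"
```

```text
t 6.22 pos [0.5228 0.2917 0.1086] D [-1.3  6.3 -8.6] turn -0.6 rows 1 op 1.004 F [-0.7  0.1 -1.4] tilt [ 0.019 -0.018 -1.   ] yaw -88.2
[[[-6, 1, 8], -0.011]]
```

View pics/w4.png

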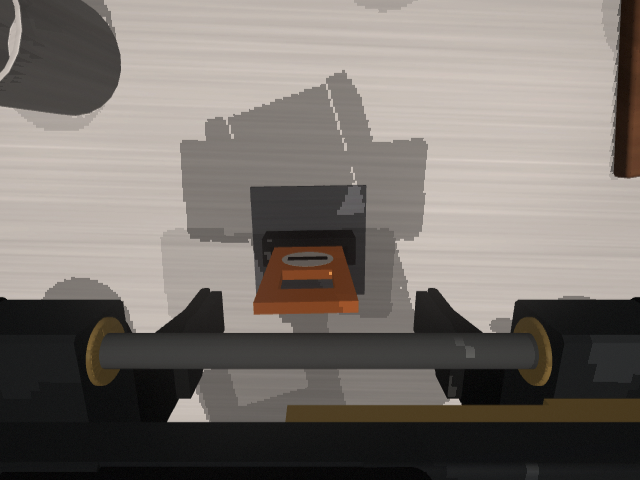

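Call:
send_rows --motion '[[[-5, 1, 6], -0.008], [[-2, 0, 4], 0], [[0, 0, 0], 0], [[0, 0, 0], 0], [[0, 0, 0], 0]]'

```text
time_s: 6.63
position: [0.5216, 0.2978, 0.1016]
tcp_rot: [[0.038, -0.999, 0.022], [-0.999, -0.038, -0.017], [0.018, -0.021, -1.0]]
force: [-0.4, -0.0, -0.1]
opening: 0.998
```

Call:
send_rows --motion '[[[0, 0, 0], 0], [[0, 0, 0], 0], [[0, 0, 0], 0], [[0, 0, 0], 0], [[0, 0, 0], 0]]' --gripper 1

```text
time_s: 7.05
position: [0.5234, 0.2984, 0.1041]
tcp_rot: [[0.038, -0.999, 0.027], [-0.999, -0.038, -0.015], [0.016, -0.026, -1.0]]
force: [-0.5, -0.0, 0.4]
opening: 0.708
```

Call:
send_rows --motion '[[[0, 0, 0], 0], [[0, 0, 0], 0], [[0, 0, 0], 0], [[0, 0, 0], 0], [[0, 0, 0], 0]]'

```text
time_s: 7.47
position: [0.5234, 0.2984, 0.104]
tcp_rot: [[0.038, -0.999, 0.027], [-0.999, -0.038, -0.015], [0.016, -0.026, -1.0]]
force: [-0.6, 0.5, 0.2]
opening: 0.33
```

```bash
python3 -c "
from h import *
from rig import *
d=capture('wrist');cv2.imwrite('pics/w5.png',d['image'])
plan([.5215,.298,.215],-87.6,step=30)"
```

```text
t 7.52 pos [0.5234 0.2984 0.104 ] D [ -1.9  -0.4 111. ] turn -0.2 rows 4 op 0.278 F [ 1.   0.2 -0.7] tilt [ 0.027 -0.016 -1.   ] yaw -87.8
[[[1, 0, -28], -0.001], [[1, 0, -28], -0.001], [[1, 0, -28], -0.001], [[1, 0, -28], -0.001]]
```

View pics/w5.png

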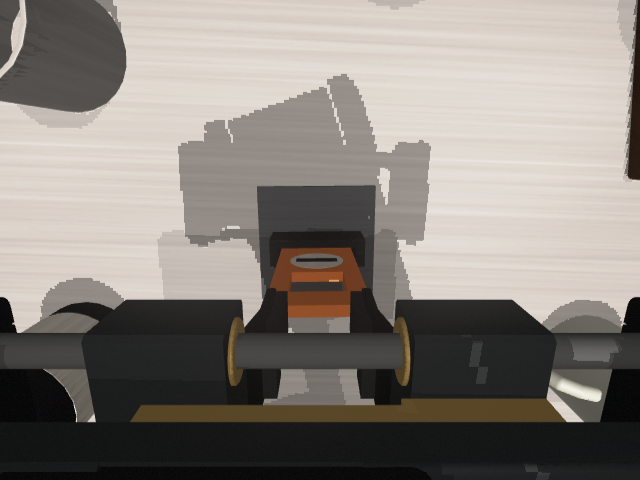

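```bash
python3 -c "
from h import *
from rig import *
d=capture('scene');cv2.imwrite('pics/s2.png',cv2.resize(d['image'][210:350,350:530],None,fx=4,fy=4,interpolation=cv2.INTER_CUBIC))
w=cv2.imread('pics/w5.png');cv2.imwrite('pics/w5z.png',cv2.resize(w[220:420,220:420],None,fx=3,fy=3))
s=bot.read_state();print(s['opening'],s['force'])
"
```

```text
0.22947641035457944 [-0.70233184  0.3371449   0.3020716 ]
```

View pics/s2.png

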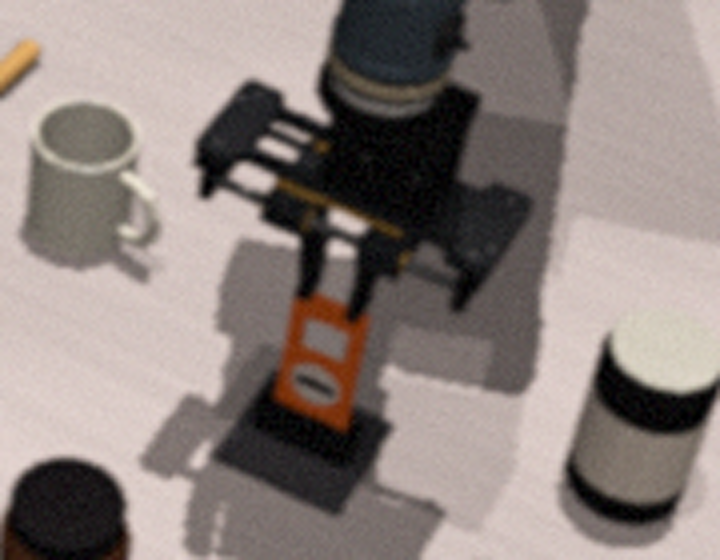

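View pics/w5z.png

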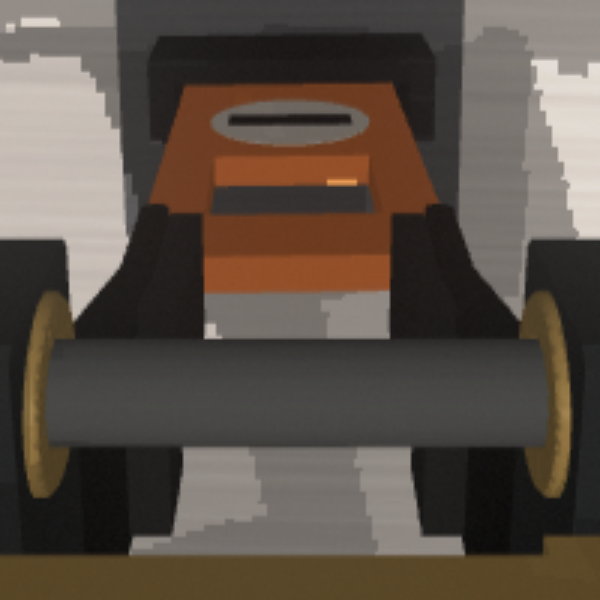

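```bash
python3 -c "
from h import *
for y in (-.012,.012):
  for X in ([.5234,.2984+y,.104],[.5234,.2984+y,.134],[.5234-.0095,.2984+y,.104],[.5234+.0095,.2984+y,.104]):
    print(X,((proj('scene',X)-[350,210])*4).round(0))
for y in (-.025,.025): print('tagtop',((proj('scene',[.5218,.2975+y,.136])-[350,210])*4).round(0))
for y in (-.025,.025): print('tagtop',((proj('scene',[.5218-.03,.2975+y,.136])-[350,210])*4).round(0))
"
```

```text
[0.5234, 0.2864, 0.104] [[303. 329.]]
[0.5234, 0.2864, 0.134] [[309. 296.]]
[0.5139, 0.2864, 0.104] [[310. 320.]]
[0.5328999999999999, 0.2864, 0.104] [[296. 338.]]
[0.5234, 0.3104, 0.104] [[336. 345.]]
[0.5234, 0.3104, 0.134] [[343. 312.]]
[0.5139, 0.3104, 0.104] [[343. 336.]]
[0.5328999999999999, 0.3104, 0.104] [[329. 354.]]
tagtop [[291. 283.]]
tagtop [[362. 317.]]
tagtop [[313. 255.]]
tagtop [[384. 288.]]
```

Call:
send_rows --motion '[[[0, 0, 0], 0], [[0, 0, 0], 0], [[0, 0, 0], 0], [[0, 0, 0], 0], [[0, 0, 0], 0]]' --gripper 0

```text
time_s: 7.98
position: [0.5234, 0.2984, 0.1039]
tcp_rot: [[0.038, -0.999, 0.026], [-0.999, -0.038, -0.016], [0.017, -0.026, -1.0]]
force: [-0.5, 0.3, 0.0]
opening: 0.525
```

Call:
send_rows --motion '[[[0, 0, 0], 0], [[0, 0, 0], 0], [[0, 0, 0], 0], [[0, 0, 0], 0], [[0, 0, 0], 0]]'

```text
time_s: 8.4
position: [0.5234, 0.2984, 0.1039]
tcp_rot: [[0.038, -0.999, 0.026], [-0.999, -0.038, -0.016], [0.017, -0.026, -1.0]]
force: [0.4, -0.4, 0.1]
opening: 0.905
```

```bash
python3 -c "
from h import *
from rig import *
d=capture('wrist');cv2.imwrite('pics/w6.png',d['image'])
d=capture('scene');cv2.imwrite('pics/s3.png',cv2.resize(d['image'][210:350,350:530],None,fx=4,fy=4,interpolation=cv2.INTER_CUBIC))
plan([.522,.298,.072],-87.6,step=10)"
```

```text
t 8.5 pos [0.5234 0.2984 0.1039] D [ -1.4  -0.4 -31.9] turn -0.2 rows 4 op 0.968 F [0.1 0.6 0.1] tilt [ 0.026 -0.016 -1.   ] yaw -87.8
[[[0, 1, 8], -0.001], [[0, 1, 8], -0.001], [[0, 1, 8], -0.001], [[0, 1, 8], -0.001]]
```

View pics/s3.png

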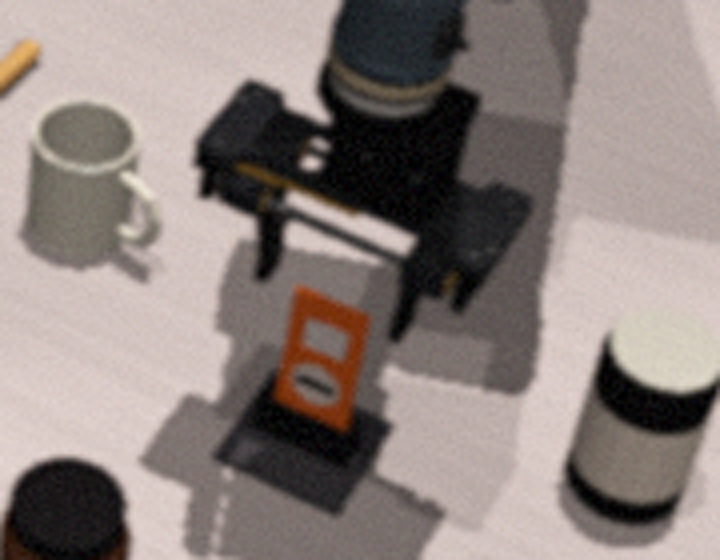

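View pics/w6.png

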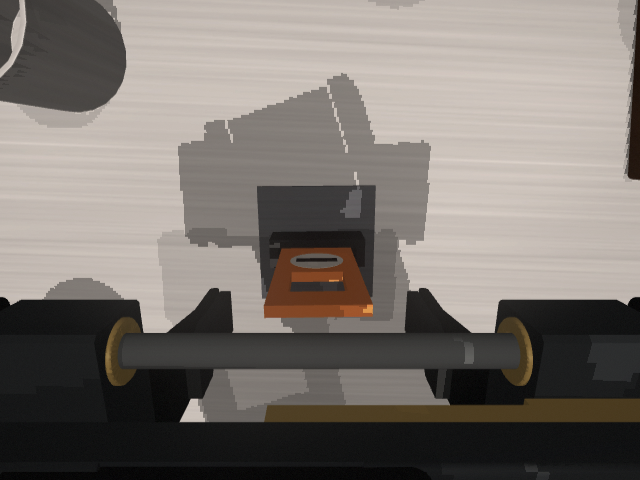

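Call:
send_rows --motion '[[[0, 0, 9], 0], [[0, 1, 9], 0], [[0, 0, 9], 0], [[0, 0, 6], 0], [[0, 0, 2], 0]]'

```text
time_s: 8.92
position: [0.5233, 0.2978, 0.0655]
tcp_rot: [[0.038, -0.999, 0.027], [-0.999, -0.038, -0.015], [0.016, -0.026, -1.0]]
force: [-0.3, 0.0, -0.3]
opening: 0.998
```

```bash
python3 -c "
from h import *
from rig import *
d=capture('scene');cv2.imwrite('pics/s4.png',cv2.resize(d['image'][210:350,350:530],None,fx=4,fy=4,interpolation=cv2.INTER_CUBIC))
plan([.522,.298,.071],-87.6,step=10)"
```

```text
t 8.97 pos [0.523  0.2976 0.0653] D [-1.   0.4  5.7] turn -0.2 rows 1 op 1.0 F [-0.6  0.1 -0.7] tilt [ 0.026 -0.016 -1.   ] yaw -87.8
[[[-0.3, 0.8, -5.8], -0.004]]
```

View pics/s4.png

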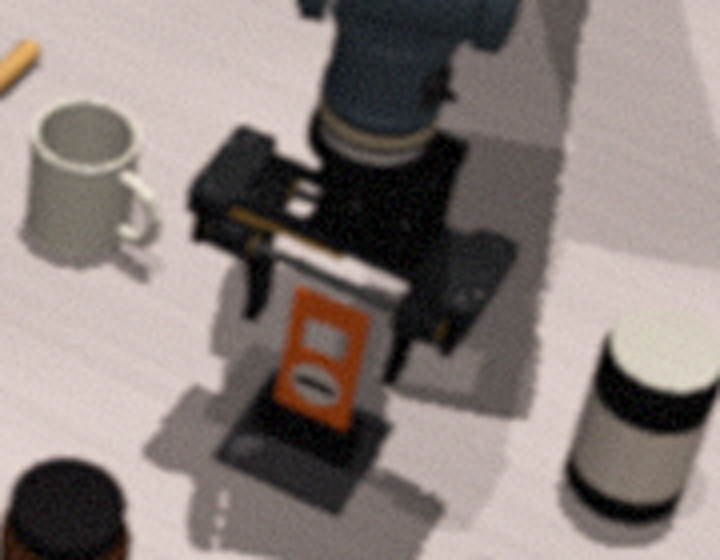

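Call:
send_rows --motion '[[[0, 0, 0], 0], [[0, 0, 0], 0], [[0, 0, 0], 0], [[0, 0, 0], 0], [[0, 0, 0], 0]]' --gripper 1

```text
time_s: 9.38
position: [0.5233, 0.2977, 0.0649]
tcp_rot: [[0.038, -0.999, 0.026], [-0.999, -0.038, -0.016], [0.017, -0.025, -1.0]]
force: [0.8, 0.2, -0.2]
opening: 0.708
```

Call:
send_rows --motion '[[[0, 0, 0], 0], [[0, 0, 0], 0], [[0, 0, 0], 0], [[0, 0, 0], 0], [[0, 0, 0], 0]]'

```text
time_s: 9.8
position: [0.5238, 0.2979, 0.0659]
tcp_rot: [[0.038, -0.999, 0.028], [-0.999, -0.038, -0.015], [0.016, -0.027, -1.0]]
force: [-0.5, -0.2, -0.7]
opening: 0.567
```

```bash
python3 -c "
from h import *
from rig import *
d=capture('wrist');cv2.imwrite('pics/w7.png',d['image']);print(wcam(d))
plan([.5235,.298,.176],-87.6,step=25)"
```

```text
{'f': 388.7641683587196, 'cx': 318.5039026171037, 'cy': 249.35416273874233, 'r': array([-2.11543324,  2.04208406,  0.24066511]), 't': array([0.27620645, 0.51943105, 0.41040387])}
t 9.85 pos [0.5237 0.2979 0.0658] D [-2.000e-01  1.000e-01  1.102e+02] turn -0.2 rows 5 op 0.575 F [-0.   0.3 -0.7] tilt [ 0.028 -0.015 -1.   ] yaw -87.8
[[[0, -1, -22], -0.001], [[0, -1, -22], -0.001], [[0, -1, -22], -0.001], [[0, -1, -22], -0.001], [[0, -1, -22], -0.001]]
```

View pics/w7.png

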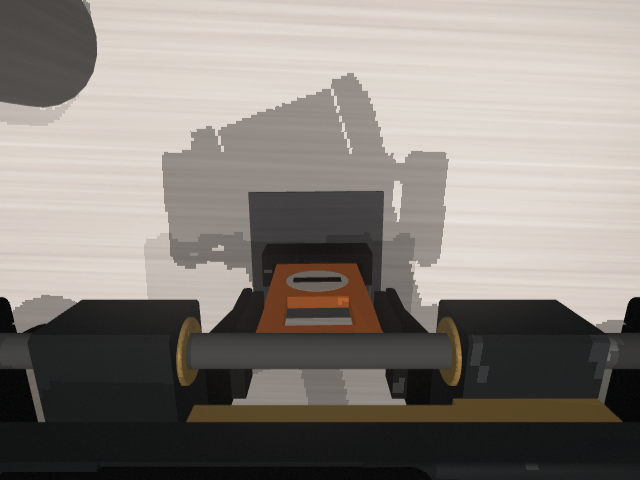

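Call:
send_rows --motion '[[[0, 0, -12], 0], [[0, -1, -20], 0], [[0, 0, -25], 0], [[0, -1, -28], 0], [[0, -1, -26], 0]]'

```text
time_s: 10.27
position: [0.5199, 0.2979, 0.1764]
tcp_rot: [[0.038, -0.999, 0.015], [-0.999, -0.038, -0.02], [0.021, -0.014, -1.0]]
force: [0.2, 0.3, -0.1]
opening: 0.567
```

```bash
python3 -c "
from h import *
from rig import *
d=capture('scene');cv2.imwrite('pics/s5.png',cv2.resize(d['image'][150:350,270:530],None,fx=3,fy=3,interpolation=cv2.INTER_CUBIC))
plan([.49,-.02,.178],-79.7,step=35)"
```

```text
t 10.32 pos [0.5237 0.2995 0.1825] D [ -33.7 -319.5   -4.5] turn -8.1 rows 10 op 0.57 F [1.7 0.7 2.1] tilt [ 0.026 -0.016 -1.   ] yaw -87.8
[[[32, 5, 1], -0.014], [[32, 5, 1], -0.014], [[32, 5, 1], -0.014], [[32, 6, 1], -0.014], [[31, 6, 1], -0.014]]
[[[31, 7, 1], -0.014], [[31, 7, 1], -0.014], [[31, 8, 1], -0.014], [[31, 8, 1], -0.014], [[31, 9, 1], -0.014]]
```

View pics/s5.png

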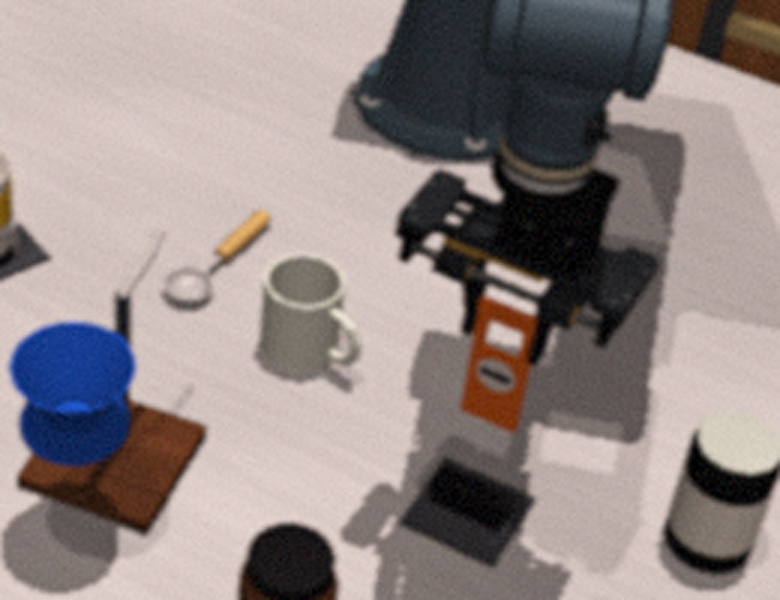

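Call:
send_rows --motion '[[[25, 3, 0], -0.014], [[32, 4, 0], -0.014], [[32, 4, 0], -0.014], [[32, 4, 0], -0.014], [[32, 4, 0], -0.014]]'

```text
time_s: 10.73
position: [0.5195, 0.149, 0.1936]
tcp_rot: [[0.122, -0.991, 0.045], [-0.992, -0.123, -0.008], [0.014, -0.044, -0.999]]
force: [0.7, -0.2, -0.9]
opening: 0.565
```

Call:
send_rows --motion '[[[32, 5, 0], -0.014], [[32, 5, 0], -0.014], [[32, 5, 0], -0.014], [[30, 5, 0], -0.014], [[25, 5, 0], -0.014]]'

```text
time_s: 11.15
position: [0.5164, -0.0117, 0.1995]
tcp_rot: [[0.196, -0.979, 0.051], [-0.98, -0.197, -0.009], [0.019, -0.048, -0.999]]
force: [0.7, -0.1, -0.6]
opening: 0.567
```

```bash
python3 -c "
from h import *
from rig import *
d=capture('wrist');cv2.imwrite('pics/w8.png',d['image']);print(wcam(d))
plan([.51,-.0188,.165],-79.8,step=35)"
```

```text
{'f': 388.7641683587196, 'cx': 318.5039026171037, 'cy': 249.35416273874233, 'r': array([-2.27529946,  1.87059395,  0.19431526]), 't': array([-0.11723303,  0.46488373,  0.51662881])}
t 11.2 pos [ 0.5172 -0.0161  0.1998] D [ -7.2  -2.7 -34.8] turn 1.0 rows 2 op 0.569 F [ 1.3 -3.  -0.5] tilt [ 0.052 -0.014 -0.999] yaw -78.8
[[[0, 5, 17], 0.009], [[0, 5, 17], 0.009]]
```

View pics/w8.png

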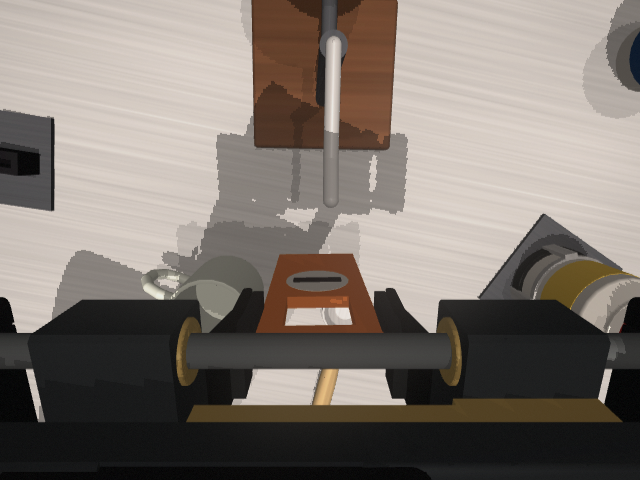

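```bash
cat >> h.py <<'E'
W8=dict(W1,r=[-2.27529946,1.87059395,0.19431526],t=[-0.11723303,0.46488373,0.51662881])
E
python3 -c "
from h import *
from rig import *
a=atz(W8,(331,203),.2);b=atz(W8,(334,45),.19);print(a,b,np.hypot(*(b-a)[:2]),np.degrees(np.arctan2(*(b-a)[[1,0]])))
print(tri([('scene',(323.6,226.8)),('top',(329.2,242.8)),(W1,(379.3,73.5)),(W8,(331,203))]))
print(tri([('scene',(310.8,248)),('top',(322.6,210)),(W8,(334,45))]))
print(tri([('top',(329.2,242.8)),(W1,(379.3,73.5)),(W8,(331,203))]))
s=bot.read_state();T=s['tcp_rot'];p=s['position']
for v in ([0,.001,-.036],[-.015,.001,-.052],[.015,.001,-.052],[-.015,.001,-.020],[-.025,.001,.060],[.025,.001,.06]): 
  X=p+T@np.array(v);print(v,X.round(4),proj(W8,X).round(0))
"
```

```text
[ 0.56101157 -0.01037953  0.2       ] [0.63642383 0.00320957 0.19      ] 0.07662683409972852 10.21493923332684
(array([ 0.56027675, -0.00979581,  0.20037951]), [np.float64(3.3318775282998025), np.float64(2.2656268019261816), np.float64(1.6273826185230256), np.float64(0.951478471483736)])
(array([0.63630389, 0.003997  , 0.19009949]), [np.float64(2.967338249973531), np.float64(2.276829209411587), np.float64(0.792158029188503)])
(array([ 0.56086442, -0.01079985,  0.19988404]), [np.float64(1.709647168934946), np.float64(1.3555226504116686), np.float64(0.43158475381445244)])
[0, 0.001, -0.036] [ 0.5144 -0.0158  0.2357] [[326. 316.]]
[-0.015, 0.001, -0.052] [ 0.5106 -0.0009  0.2513] [[290. 333.]]
[0.015, 0.001, -0.052] [ 0.5165 -0.0303  0.252 ] [[363. 333.]]
[-0.015, 0.001, -0.02] [ 0.5123 -0.0013  0.2193] [[295. 301.]]
[-0.025, 0.001, 0.06] [0.5145 0.0074 0.1392] [[288. 255.]]
[0.025, 0.001, 0.06] [ 0.5242 -0.0416  0.1404] [[360. 255.]]
```

Call:
send_rows --motion '[[[2, 0, 12], 0.008], [[1, 1, 14], 0.008], [[0, 0, 12], 0], [[0, 0, 0], 0], [[0, 0, 0], 0]]'

```text
time_s: 11.62
position: [0.5206, -0.0245, 0.1653]
tcp_rot: [[0.169, -0.984, 0.059], [-0.985, -0.17, -0.016], [0.026, -0.056, -0.998]]
force: [0.7, 0.2, -0.5]
opening: 0.566
```

```bash
cat > eye.py <<'E'
from h import *
from rig import *
import sys
n=sys.argv[1]
s=bot.read_state();d=capture('wrist');cv2.imwrite(f'pics/{n}.png',d['image']);w=wcam(d)
T=s['tcp_rot'];p=s['position'];print(p.round(4),'F',s['force'].round(1),'tilt',T[:,2].round(3))
X=p+T@np.array([0,.001,-.036]);print('eye',X.round(4),proj(w,X).round(0),'ticks',proj(w,p+T@np.array([0,.001,.06])).round(0))
a=np.array([.561,-.0105]);u=np.array([np.cos(np.radians(10.4)),np.sin(np.radians(10.4))])
e=X[:2]-a;print('rel to tip: along',(e@u*1000).round(1),'across(+y)',((-u[1]*e[0]+u[0]*e[1])*1000).round(1),'bar-rel x',(e@u*1000-47.5).round(1),'dz from bar',((X[2]-.19)*1000).round(1))
print('tip px',proj(w,[.561,-.0105,.2]).round(0))
v=T.T@np.array([*u,0]);print('hook dir in tool',v.round(3),'up',(T.T@[0,0,1]).round(3))
E
python3 eye.py w9
```

```text
[ 0.5206 -0.0245  0.1653] F [ 0.7  0.2 -0.5] tilt [ 0.059 -0.016 -0.998]
eye [ 0.5175 -0.0241  0.2012] [[316. 316.]] ticks [[317. 254.]]
rel to tip: along -45.2 across(+y) -5.5 bar-rel x -92.7 dz from bar 11.2
tip px [[302. 216.]]
hook dir in tool [-0.012 -0.998  0.055] up [ 0.026 -0.056 -0.998]
```

View pics/w9.png

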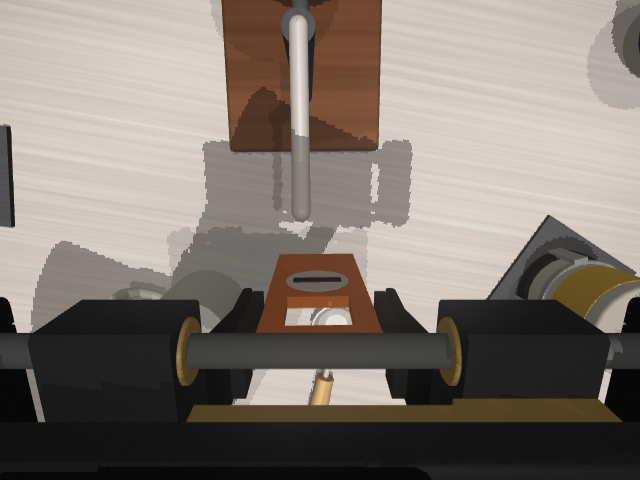

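Call:
send_rows --motion '[[[-3, 0, 3], 0], [[-2.5, 0, 2], 0], [[0, 0, 0], 0], [[0, 0, 0], 0], [[0, 0, 0], 0]]'

```text
time_s: 12.08
position: [0.5212, -0.0172, 0.1626]
tcp_rot: [[0.172, -0.983, 0.064], [-0.985, -0.173, -0.017], [0.028, -0.06, -0.998]]
force: [-0.5, 0.6, -0.2]
opening: 0.568
```

```bash
python3 eye.py w10
```

```text
[ 0.5212 -0.0172  0.1626] F [-0.5  0.6 -0.2] tilt [ 0.064 -0.017 -0.998]
eye [ 0.518  -0.0168  0.1985] [[316. 316.]] ticks [[317. 254.]]
rel to tip: along -43.5 across(+y) 1.6 bar-rel x -91.0 dz from bar 8.5
tip px [[319. 220.]]
hook dir in tool [-0.009 -0.998  0.06 ] up [ 0.028 -0.06  -0.998]
```

View pics/w10.png

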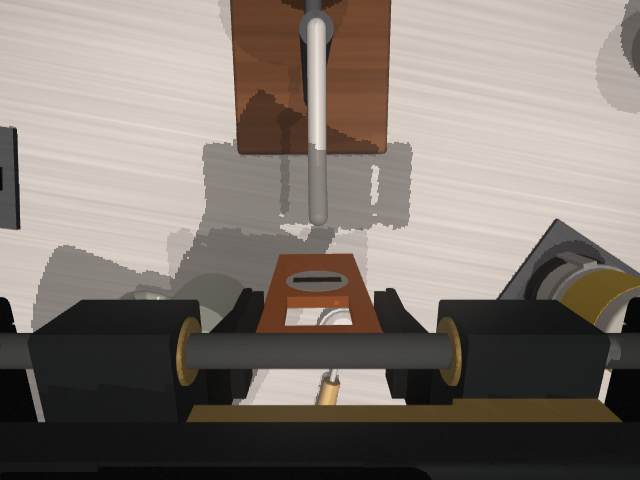

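Call:
send_rows --motion '[[[0, -6, 3], 0], [[0, -9, 1], 0], [[0, -9, 1], 0], [[0, -9, 1], 0], [[0, 0, 0], 0]]'

```text
time_s: 12.55
position: [0.5587, -0.0113, 0.1588]
tcp_rot: [[0.171, -0.983, 0.066], [-0.985, -0.172, -0.017], [0.028, -0.062, -0.998]]
force: [0.9, 0.3, -0.2]
opening: 0.575
```

```bash
python3 eye.py w11
```

```text
[ 0.5587 -0.0113  0.1588] F [ 0.9  0.3 -0.2] tilt [ 0.066 -0.017 -0.998]
eye [ 0.5553 -0.0109  0.1946] [[316. 316.]] ticks [[317. 254.]]
rel to tip: along -5.7 across(+y) 0.6 bar-rel x -53.2 dz from bar 4.6
tip px [[318. 308.]]
hook dir in tool [-0.01  -0.998  0.062] up [ 0.028 -0.062 -0.998]
```

View pics/w11.png

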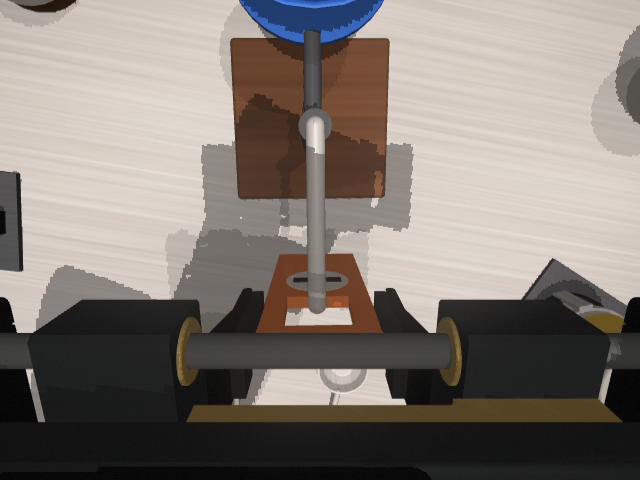

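Call:
send_rows --motion '[[[0, -9, 0.6], 0], [[0, -10, 0.6], 0], [[0, -10, 0.6], 0], [[0, -10, 0.6], 0], [[0, -8, 0.6], 0]]'

```text
time_s: 13.02
position: [0.6037, -0.0024, 0.1571]
tcp_rot: [[0.171, -0.983, 0.059], [-0.985, -0.173, -0.016], [0.026, -0.055, -0.998]]
force: [0.4, 0.5, -0.8]
opening: 0.568
```

```bash
python3 eye.py w12
```

```text
[ 0.6037 -0.0024  0.1571] F [ 0.4  0.5 -0.8] tilt [ 0.059 -0.016 -0.998]
eye [ 0.6006 -0.002   0.1929] [[316. 316.]] ticks [[317. 254.]]
rel to tip: along 40.5 across(+y) 1.2 bar-rel x -7.0 dz from bar 2.9
tip px [[320. 405.]]
hook dir in tool [-0.009 -0.998  0.055] up [ 0.026 -0.055 -0.998]
```

View pics/w12.png

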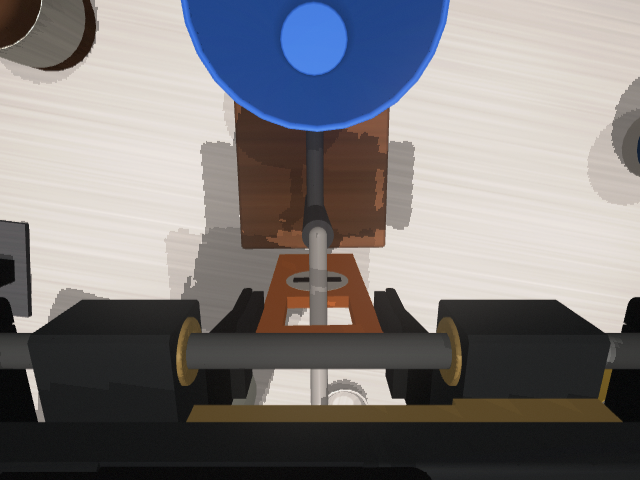

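Call:
send_rows --motion '[[[0, 0, 4], 0], [[0, 0, 4], 0], [[0, 0, 3], 0], [[0, 0, 1.5], 0], [[0, 0, 0], 0]]'

```text
time_s: 13.48
position: [0.6048, -0.0024, 0.1424]
tcp_rot: [[0.172, -0.983, 0.058], [-0.985, -0.173, -0.016], [0.026, -0.054, -0.998]]
force: [-0.6, -0.3, -1.1]
opening: 0.571
```

```bash
python3 eye.py w13; python3 -c "
from h import *
from rig import *
d=capture('scene');cv2.imwrite('pics/s6.png',cv2.resize(d['image'][150:350,220:420],None,fx=4,fy=3*4/3,interpolation=cv2.INTER_CUBIC)[:600])"
```

```text
[ 0.6048 -0.0024  0.1424] F [-0.6 -0.3 -1.1] tilt [ 0.058 -0.016 -0.998]
eye [ 0.6018 -0.002   0.1783] [[316. 316.]] ticks [[317. 255.]]
rel to tip: along 41.6 across(+y) 1.0 bar-rel x -5.9 dz from bar -11.7
tip px [[321. 429.]]
hook dir in tool [-0.009 -0.999  0.054] up [ 0.026 -0.054 -0.998]
```

View pics/s6.png

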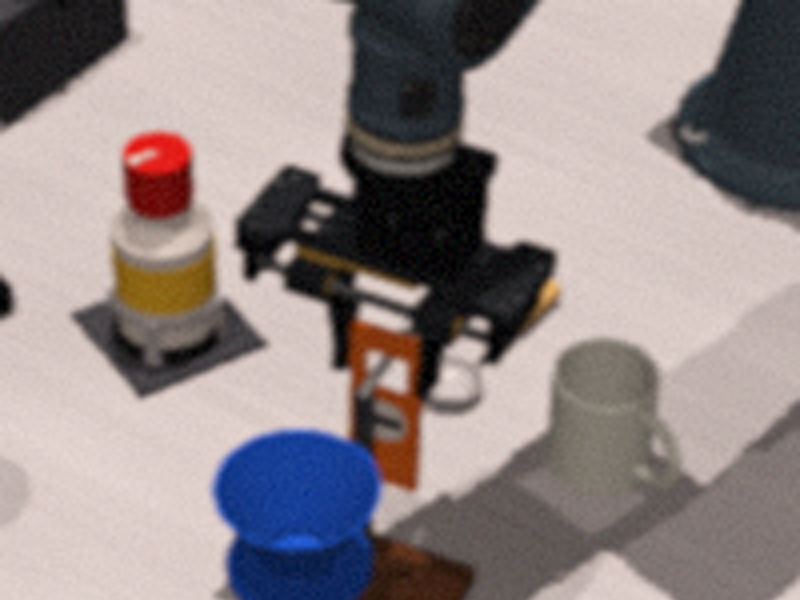

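Call:
send_rows --motion '[[[0, 0, 0.5], 0], [[0, 0, 0], 0], [[0, 0, 0], 0], [[0, 0, 0], 0], [[0, 0, 0], 0]]' --gripper 0

```text
time_s: 14.0
position: [0.6057, -0.0028, 0.1436]
tcp_rot: [[0.171, -0.983, 0.061], [-0.985, -0.173, -0.017], [0.027, -0.057, -0.998]]
force: [0.3, -0.4, -0.1]
opening: 0.867
```

Call:
send_rows --motion '[[[0, 0, 0], 0], [[0, 0, 0], 0], [[0, 0, 0], 0], [[0, 0, 0], 0], [[0, 0, 0], 0]]'

```text
time_s: 14.42
position: [0.6061, -0.0028, 0.1442]
tcp_rot: [[0.172, -0.983, 0.062], [-0.985, -0.173, -0.017], [0.027, -0.058, -0.998]]
force: [0.9, -0.5, -0.0]
opening: 0.997
```

```bash
python3 eye.py w14; python3 -c "
from h import *
from rig import *
d=capture('scene');cv2.imwrite('pics/s7.png',cv2.resize(d['image'][150:350,220:420],None,fx=3,fy=3,interpolation=cv2.INTER_CUBIC)[:600])
print(bot.read_state()['opening'])"
```

```text
[ 0.6061 -0.0028  0.1442] F [ 0.9 -0.5 -0. ] tilt [ 0.062 -0.017 -0.998]
eye [ 0.6029 -0.0023  0.18  ] [[316. 316.]] ticks [[317. 254.]]
rel to tip: along 42.6 across(+y) 0.5 bar-rel x -4.9 dz from bar -10.0
tip px [[319. 428.]]
hook dir in tool [-0.009 -0.998  0.058] up [ 0.027 -0.058 -0.998]
0.9969251333258783
```

View pics/s7.png

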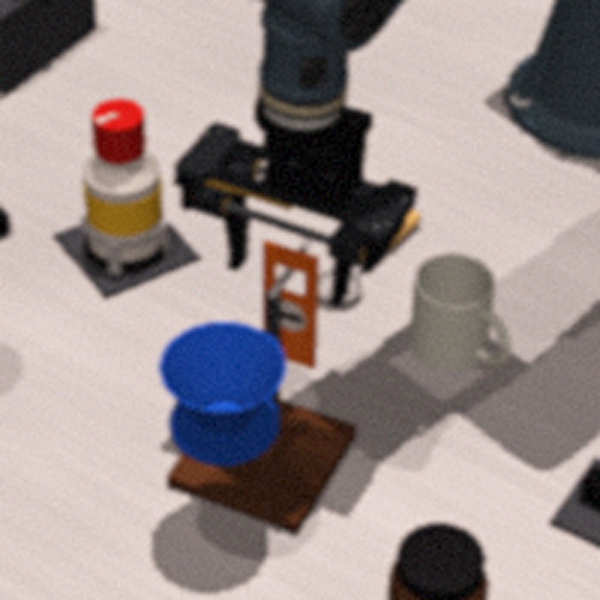

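View pics/w14.png

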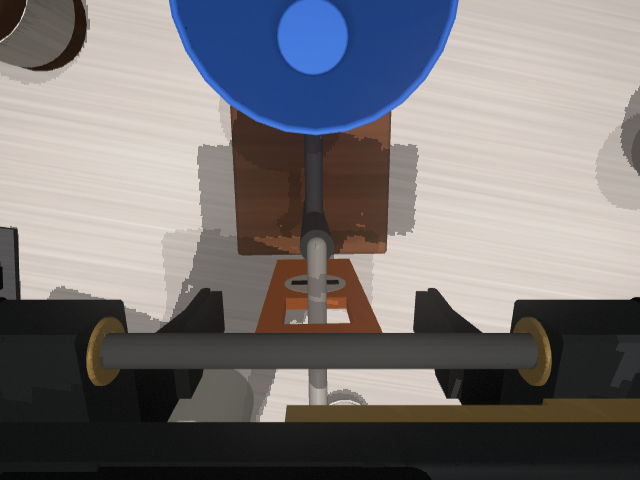

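Call:
send_rows --motion '[[[0, -1, -10], 0], [[0, -1, -18], 0], [[0, -1, -20], 0], [[0, -1, -20], 0], [[0, 0, -15], 0]]'

```text
time_s: 14.93
position: [0.6018, -0.0001, 0.2278]
tcp_rot: [[0.171, -0.984, 0.051], [-0.985, -0.172, -0.015], [0.024, -0.048, -0.999]]
force: [0.6, -0.3, 0.0]
opening: 0.998
```

```bash
python3 -c "
from h import *
from rig import *
d=capture('wrist');cv2.imwrite('pics/w15.png',d['image'])
plan([.46,-.275,.225],-79.7,step=35)"
```

```text
t 14.98 pos [ 6.038e-01 -4.000e-04  2.311e-01] D [-143.8 -274.6   -6.1] turn -0.4 rows 9 op 0.999 F [1.5 0.1 2.3] tilt [ 0.057 -0.016 -0.998] yaw -80.1
[[[27, 21, 0], -0.001], [[27, 21, 0], -0.001], [[27, 21, 0], -0.001], [[27, 21, 0], -0.001], [[27, 21, 0], -0.001]]
[[[27, 21, 0], -0.001], [[27, 21, 0], -0.001], [[27, 21, 0], -0.001], [[27, 21, 0], -0.001]]
```

View pics/w15.png

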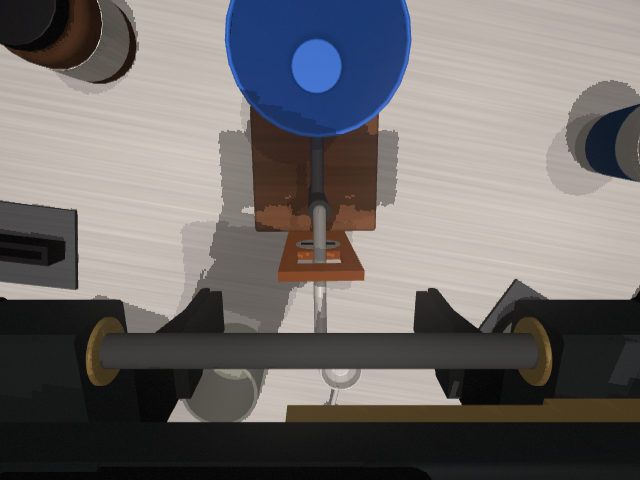

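Call:
send_rows --motion '[[[25, 20, 0], 0], [[27, 21, 0], 0], [[27, 21, 0], 0], [[27, 21, 0], 0], [[27, 21, 0], 0]]'

```text
time_s: 15.4
position: [0.5281, -0.1482, 0.2331]
tcp_rot: [[0.184, -0.98, 0.071], [-0.982, -0.186, -0.016], [0.029, -0.067, -0.997]]
force: [0.4, 0.1, 0.3]
opening: 0.998
```

Call:
send_rows --motion '[[[27, 21, 0], 0], [[27, 21, 0], 0], [[27, 21, 0], 0], [[20, 15, 0], 0], [[0, 0, 0], 0]]'

```text
time_s: 15.82
position: [0.4644, -0.2721, 0.2317]
tcp_rot: [[0.18, -0.981, 0.072], [-0.983, -0.182, -0.021], [0.034, -0.067, -0.997]]
force: [0.3, -0.0, 1.0]
opening: 0.999
```

```bash
python3 -c "
from h import *
from rig import *
d=capture('wrist');cv2.imwrite('pics/w16.png',d['image']);print(wcam(d))
print(place_of('wrist','cap_top')[:2])
plan([.5,-.2745,.19],-79.7,step=25)"
```

```text
{'f': 388.7641683587196, 'cx': 318.5039026171037, 'cy': 249.35416273874233, 'r': array([-2.26500905,  1.89617541,  0.16234726]), 't': array([-0.35955598,  0.37206695,  0.50988972])}
[{'xy': [325.9, 206.8], 'p': 0.57}]
t 15.92 pos [ 0.4655 -0.2686  0.2316] D [ 34.5  -5.9 -41.6] turn 0.2 rows 3 op 0.999 F [-0.1  0.2  0.6] tilt [ 0.072 -0.018 -0.997] yaw -79.5
[[[4, -10, 15], 0.001], [[4, -10, 15], 0.001], [[4, -10, 15], 0.001]]
```

View pics/w16.png

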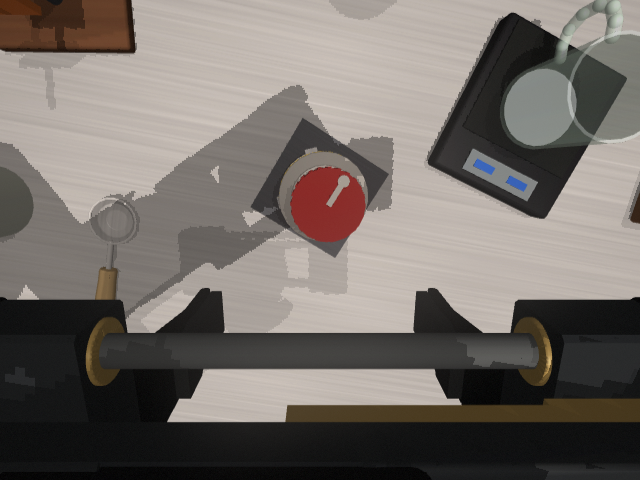

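```bash
python3 -c "
from h import *
from rig import *
W=dict(W1,r=[-2.26500905,1.89617541,0.16234726],t=[-0.35955598,0.37206695,0.50988972])
im=cv2.imread('pics/w16.png');m=((im[:,:,2]>100)&(im[:,:,1]<70)&(im[:,:,0]<70)).astype('uint8')
ys,xs=np.nonzero(m[150:260,250:400]);print(xs.min()+250,xs.max()+250,ys.min()+150,ys.max()+150)
cs,_=cv2.findContours(m,0,1);c=max(cs,key=cv2.contourArea);print(cv2.minEnclosingCircle(c))
(x,y),r=cv2.minEnclosingCircle(c)
print(atz(W,(x,y),.172), 'line', atz(W,(330,206),.172),atz(W,(344,181),.172))
print(tri([('scene',(259.4,187.6)),('top',(440.6,266.6)),(W,(x,y))]))
X=atz(W,(x,y),.172);s=bot.read_state();T=s['tcp_rot'];up=T.T@[0,0,1];print('up',up)
# want TCP axis (tool z line) pass through cap axis at grasp point (52mm behind TCP) z~.157
tgt=np.array([X[0],X[1],.157]);cur=s['position']-T[:,2]*.052;print('grasp now',cur,'D tool to z .157',T.T@(tgt-cur)*1000,' world',(tgt-cur)*1000)
"
```

```text
290 364 167 241
((327.541259765625, 203.91265869140625), 37.88805389404297)
[ 0.50318599 -0.27424436  0.172     ] line [ 0.50210482 -0.27612585  0.172     ] [ 0.51998787 -0.28219869  0.172     ]
(array([ 0.50102762, -0.27356386,  0.17237941]), [np.float64(3.239378585492577), np.float64(1.961875205193182), np.float64(2.281273789515519)])
up [ 0.03090011 -0.06776248 -0.99722286]
grasp now [ 0.46175313 -0.26762861  0.28344286] D tool to z .157 [ 10.11878401 -30.85313207 129.20504057]  world [  41.43286365   -6.61574896 -126.44286351]
```

```bash
python3 -c "
from h import *
s=__import__('rig').bot.read_state();p=s['position'];plan(p+np.array([.0414,-.0066,-.07]),None,step=20)"
```

```text
t 15.92 pos [ 0.4655 -0.2686  0.2316] D [ 41.4  -6.6 -70. ] turn 0 rows 5 op 0.999 F [-0.1  0.2  0.6] tilt [ 0.072 -0.018 -0.997] yaw -79.5
[[[2, -7, 15], 0.0], [[2, -7, 15], 0.0], [[2, -7, 15], 0.0], [[2, -7, 15], 0.0], [[2, -7, 15], 0.0]]
```

Call:
send_rows --motion '[[[2, -9, 15], 0], [[2, -9, 18], 0], [[2, -9, 18], 0], [[2, -8, 16], 0], [[0, 0, 0], 0]]'

```text
time_s: 16.33
position: [0.5107, -0.2657, 0.1673]
tcp_rot: [[0.186, -0.98, 0.077], [-0.982, -0.187, -0.018], [0.032, -0.072, -0.997]]
force: [0.3, 0.1, -0.2]
opening: 0.999
```

```bash
cat > cap.py <<'E'
from h import *
from rig import *
import sys
n=sys.argv[1];d=capture('wrist');cv2.imwrite(f'pics/{n}.png',d['image']);w=wcam(d)
s=bot.read_state();T=s['tcp_rot'];g=s['position']-T[:,2]*.052
print('t',s['time_s'],'TCP',s['position'].round(4),'grasp',g.round(4),'tilt',T[:,2].round(3),'F',s['force'].round(1),'op',round(s['opening'],3))
tgt=np.array([.5025,-.2742,.157]);D=tgt-g
print('D world',(D*1000).round(1),'tool',(T.T@D*1000).round(1),'up',(T.T@[0,0,1]).round(3),'yaw',np.degrees(np.arctan2(T[1,0],T[0,0])).round(1))
print('cap top proj',proj(w,[.5025,-.2742,.172]).round(0),'tip axis proj',proj(w,s['position']-T[:,2]*.033).round(0))
E
python3 cap.py w17
```

```text
t 16.3833 TCP [ 0.5104 -0.2657  0.1684] grasp [ 0.5064 -0.2647  0.2203] tilt [ 0.077 -0.018 -0.997] F [-0.7  0.2 -0.2] op 0.996
D world [ -3.9  -9.5 -63.3] tool [ 6.6 10.1 62.9] up [ 0.032 -0.072 -0.997] yaw -79.3
cap top proj [[330. 304.]] tip axis proj [[316. 312.]]
```

View pics/w17.png

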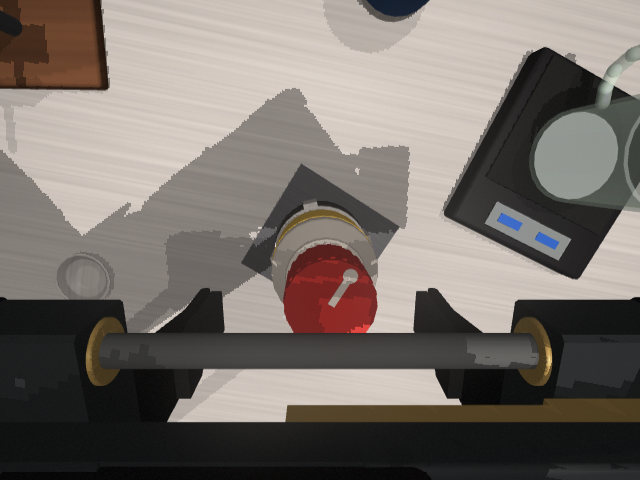

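Call:
send_rows --motion '[[[2, 2, 8], 0], [[2, 2, 12], 0], [[2, 2, 13], 0], [[1, 2, 13], 0], [[0, 1, 8], 0]]'

```text
time_s: 16.8
position: [0.5097, -0.274, 0.1178]
tcp_rot: [[0.192, -0.978, 0.085], [-0.981, -0.195, -0.024], [0.04, -0.078, -0.996]]
force: [0.6, 0.5, -0.1]
opening: 0.995
```

```bash
python3 cap.py w18
```

```text
t 16.85 TCP [ 0.509  -0.2734  0.1165] grasp [ 0.5046 -0.2722  0.1683] tilt [ 0.083 -0.022 -0.996] F [-0.9  0.9 -0.4] op 0.998
D world [ -2.1  -2.  -11.3] tool [ 1.1  3.4 11.2] up [ 0.038 -0.077 -0.996] yaw -78.9
cap top proj [[318. 340.]] tip axis proj [[315. 311.]]
```

View pics/w18.png

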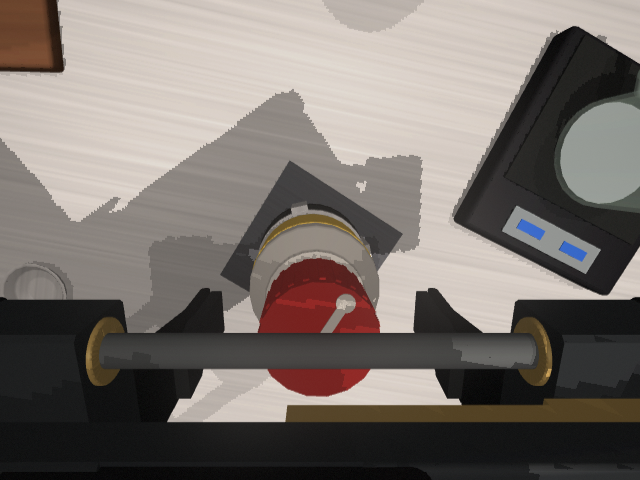

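Call:
send_rows --motion '[[[0.5, 2, 5], 0], [[0, 1.5, 4], 0], [[0, 0, 1], 0], [[0, 0, 0], 0], [[0, 0, 0], 0]]'

```text
time_s: 17.27
position: [0.5066, -0.275, 0.1074]
tcp_rot: [[0.192, -0.978, 0.085], [-0.981, -0.195, -0.024], [0.04, -0.078, -0.996]]
force: [-0.3, -0.6, 1.0]
opening: 0.996
```

```bash
python3 cap.py w19;python3 -c "
from h import *
from rig import *
d=capture('scene');cv2.imwrite('pics/s8.png',cv2.resize(d['image'][100:300,180:380],None,fx=3,fy=3,interpolation=cv2.INTER_CUBIC)[:600])"
```

```text
t 17.3167 TCP [ 0.5066 -0.2751  0.1075] grasp [ 0.5022 -0.2738  0.1593] tilt [ 0.085 -0.024 -0.996] F [ 0.3 -0.3 -0.5] op 1.0
D world [ 0.3 -0.4 -2.3] tool [ 0.3 -0.   2.4] up [ 0.04  -0.079 -0.996] yaw -78.9
cap top proj [[318. 343.]] tip axis proj [[316. 311.]]
```

View pics/s8.png

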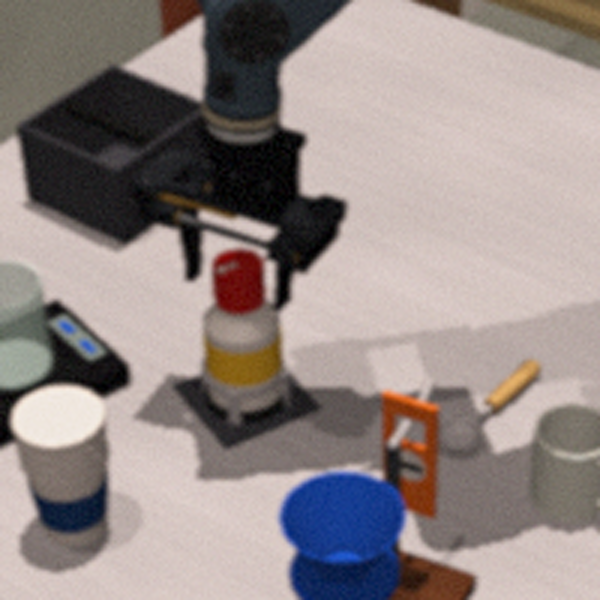

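Call:
send_rows --motion '[[[0, 0, 3], 0], [[0, 0, 0], 0], [[0, 0, 0], 0], [[0, 0, 0], 0], [[0, 0, 0], 0]]' --gripper 1

```text
time_s: 17.78
position: [0.5077, -0.2756, 0.1052]
tcp_rot: [[0.192, -0.978, 0.087], [-0.98, -0.195, -0.025], [0.042, -0.08, -0.996]]
force: [-0.5, -0.3, -0.4]
opening: 0.708
```

Call:
send_rows --motion '[[[0, 0, 0], 0], [[0, 0, 0], 0], [[0, 0, 0], 0], [[0, 0, 0], 0], [[0, 0, 0], 0]]'

```text
time_s: 18.2
position: [0.5076, -0.2753, 0.1052]
tcp_rot: [[0.192, -0.978, 0.086], [-0.98, -0.195, -0.025], [0.041, -0.08, -0.996]]
force: [-0.1, 0.4, 0.2]
opening: 0.578
```

```bash
python3 cap.py w20
```

```text
t 18.25 TCP [ 0.5076 -0.2753  0.1052] grasp [ 0.5031 -0.274   0.157 ] tilt [ 0.086 -0.025 -0.996] F [ 0.3 -0.3  0.2] op 0.581
D world [-0.6 -0.2  0. ] tool [ 0.1  0.6 -0.1] up [ 0.041 -0.08  -0.996] yaw -78.9
cap top proj [[318. 348.]] tip axis proj [[316. 311.]]
```

View pics/w20.png

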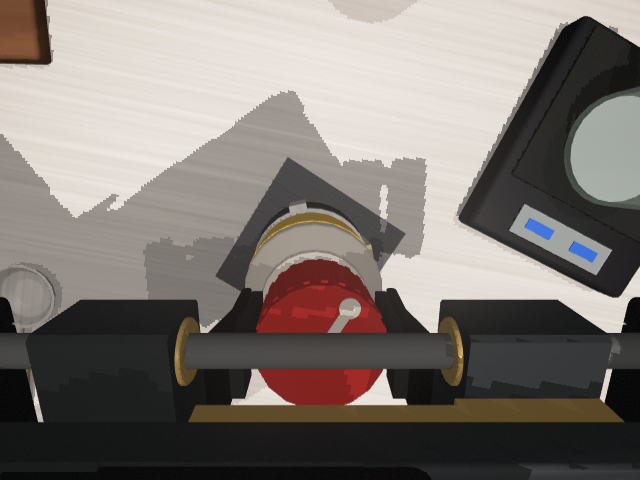

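Call:
send_rows --motion '[[[0, 0.2, 2], 0], [[0, 0.2, 2], 0], [[0, 0.2, 2], 0], [[0, 0.2, 2], 0], [[0, 0.2, 2], 0]]'

```text
time_s: 18.67
position: [0.5078, -0.2754, 0.0986]
tcp_rot: [[0.193, -0.977, 0.088], [-0.98, -0.195, -0.025], [0.042, -0.081, -0.996]]
force: [-2.9, 2.3, 10.3]
opening: 0.58
```

```bash
python3 cap.py w21
```

```text
t 18.7167 TCP [ 0.5078 -0.2754  0.0986] grasp [ 0.5032 -0.2741  0.1503] tilt [ 0.088 -0.026 -0.996] F [-2.3  1.6  9.3] op 0.577
D world [-0.7 -0.1  6.7] tool [ 0.3  0.2 -6.7] up [ 0.042 -0.081 -0.996] yaw -78.9
cap top proj [[318. 357.]] tip axis proj [[316. 311.]]
```

Call:
send_rows --motion '[[[0, 0.2, 2], -0.08], [[0, 0.2, 2], -0.1], [[0, 0.2, 2], -0.1], [[0, 0.2, 2], -0.1], [[0, 0.2, 2], -0.1]]'

```text
time_s: 19.13
position: [0.509, -0.2723, 0.0977]
tcp_rot: [[0.634, -0.768, 0.093], [-0.77, -0.638, -0.021], [0.075, -0.059, -0.995]]
force: [-5.9, 1.5, 16.2]
opening: 0.577
```

```bash
python3 cap.py w22
```

```text
t 19.1833 TCP [ 0.5089 -0.2723  0.0978] grasp [ 0.504  -0.2712  0.1495] tilt [ 0.093 -0.021 -0.995] F [-5.   3.4 16.4] op 0.577
D world [-1.5 -3.   7.5] tool [ 1.9  2.6 -7.5] up [ 0.076 -0.058 -0.995] yaw -50.3
cap top proj [[323. 364.]] tip axis proj [[316. 310.]]
```

View pics/w22.png

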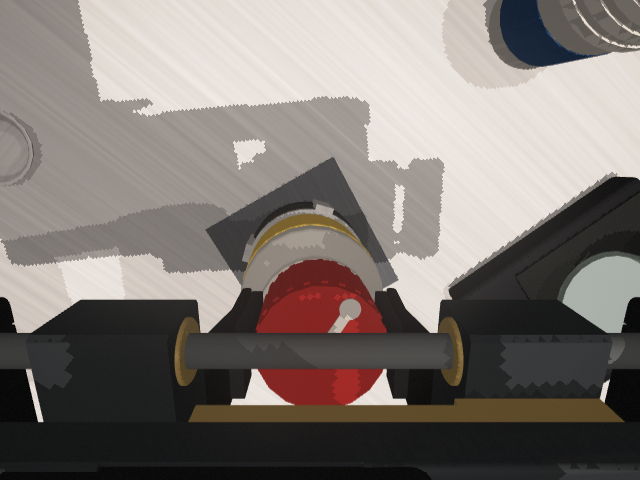

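Call:
send_rows --motion '[[[0.3, 0.3, 1.6], -0.09], [[0.3, 0.3, 1.6], -0.09], [[0.3, 0.3, 1.6], -0.09], [[0.3, 0.3, 1.6], -0.09], [[0, 0.2, 1.5], -0.06]]'

```text
time_s: 19.6
position: [0.5077, -0.2714, 0.0985]
tcp_rot: [[0.901, -0.423, 0.093], [-0.423, -0.906, -0.018], [0.092, -0.023, -0.996]]
force: [-3.9, 1.6, 12.6]
opening: 0.579
```

```bash
python3 cap.py w23
```

```text
t 19.65 TCP [ 0.5077 -0.2715  0.0985] grasp [ 0.5029 -0.2706  0.1503] tilt [ 0.093 -0.018 -0.995] F [-3.1  2.1 13.4] op 0.576
D world [-0.4 -3.6  6.7] tool [ 1.8  3.3 -6.7] up [ 0.092 -0.023 -0.995] yaw -25.0
cap top proj [[324. 364.]] tip axis proj [[316. 309.]]
```

View pics/w23.png

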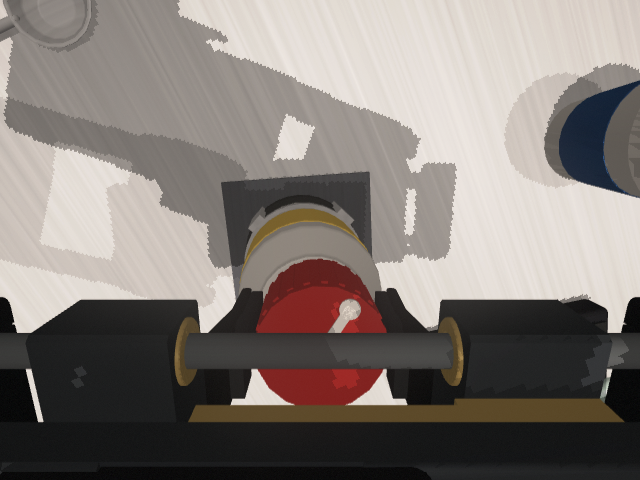

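Call:
send_rows --motion '[[[0.2, 0, -2], 0], [[0.3, 0, -3], 0], [[0.5, 0, -5], 0], [[0.5, 0, -6], 0], [[0.7, 0, -8], 0]]'

```text
time_s: 20.07
position: [0.5067, -0.2714, 0.1244]
tcp_rot: [[0.903, -0.42, 0.092], [-0.421, -0.907, -0.017], [0.091, -0.023, -0.996]]
force: [0.3, -0.5, -0.7]
opening: 0.577
```

```bash
python3 cap.py w24
```

```text
t 20.1167 TCP [ 0.5078 -0.2723  0.1262] grasp [ 0.5028 -0.2713  0.178 ] tilt [ 0.095 -0.02  -0.995] F [ 1.  -0.2 -0.3] op 0.581
D world [ -0.3  -2.9 -21. ] tool [-1.1  3.2 20.9] up [ 0.094 -0.022 -0.995] yaw -25.0
cap top proj [[320. 330.]] tip axis proj [[319. 311.]]
```

View pics/w24.png

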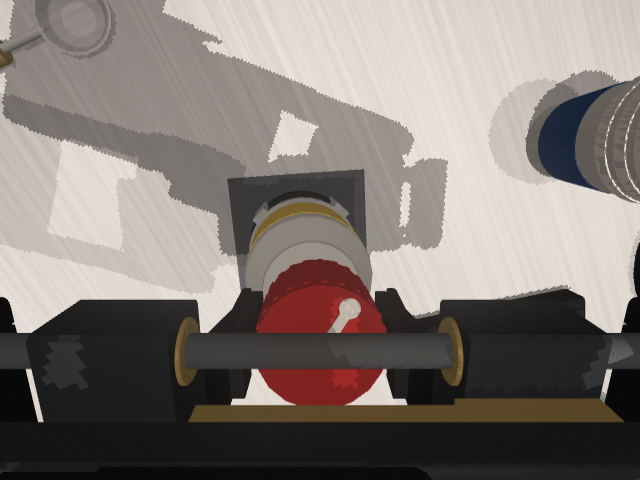

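Force is back to zero, the cap is still in the fingers and has risen 21 mm. I'll keep lifting.

Call:
send_rows --motion '[[[1, 0, -12], 0], [[1.5, 0, -16], 0], [[1.5, 0.5, -16], 0], [[1.5, 0.5, -14], 0], [[1, 0.5, -10], 0]]'

```text
time_s: 20.53
position: [0.5051, -0.2742, 0.1952]
tcp_rot: [[0.903, -0.421, 0.091], [-0.421, -0.907, -0.016], [0.089, -0.024, -0.996]]
force: [0.6, 0.7, -0.8]
opening: 0.578
```

```bash
python3 cap.py w25
```

```text
t 20.5833 TCP [ 0.5062 -0.2753  0.1971] grasp [ 0.5014 -0.2743  0.2489] tilt [ 0.094 -0.019 -0.995] F [ 0.1 -0.5  0.4] op 0.578
D world [  1.1   0.1 -91.9] tool [-7.5  1.5 91.6] up [ 0.093 -0.022 -0.995] yaw -25.0
cap top proj [[309. 272.]] tip axis proj [[319. 311.]]
```

Call:
send_rows --motion '[[[0, 0, -5], 0], [[0, 0, -2], 0], [[0, 0, 0], 0], [[0, 0, 0], 0], [[0, 0, 0], 0]]'

```text
time_s: 21.0
position: [0.505, -0.2747, 0.2037]
tcp_rot: [[0.902, -0.421, 0.093], [-0.421, -0.907, -0.018], [0.092, -0.023, -0.996]]
force: [-0.1, 0.2, -0.6]
opening: 0.573
```

Call:
send_rows --motion '[[[0, 0, 0], 0], [[0, 0, 0], 0], [[0, 0, 0], 0], [[0, 0, 0], 0], [[0, 0, 0], 0]]'

```text
time_s: 21.42
position: [0.5039, -0.2738, 0.2013]
tcp_rot: [[0.903, -0.421, 0.089], [-0.421, -0.907, -0.015], [0.087, -0.024, -0.996]]
force: [1.1, 0.4, -0.3]
opening: 0.581
```

```bash
python3 cap.py w26;python3 -c "
from h import *
from rig import *
d=capture('scene');cv2.imwrite('pics/s9.png',cv2.resize(d['image'][100:400,150:550],None,fx=2,fy=2,interpolation=cv2.INTER_CUBIC))
d=capture('top');cv2.imwrite('pics/t9.png',d['image'])"
```

```text
t 21.4667 TCP [ 0.5039 -0.2738  0.2013] grasp [ 0.4993 -0.273   0.2531] tilt [ 0.089 -0.015 -0.996] F [ 0.1  0.  -0.5] op 0.577
D world [  3.2  -1.2 -96.1] tool [-4.9  2.  96. ] up [ 0.087 -0.024 -0.996] yaw -25.0
cap top proj [[311. 268.]] tip axis proj [[316. 309.]]
```

View pics/s9.png

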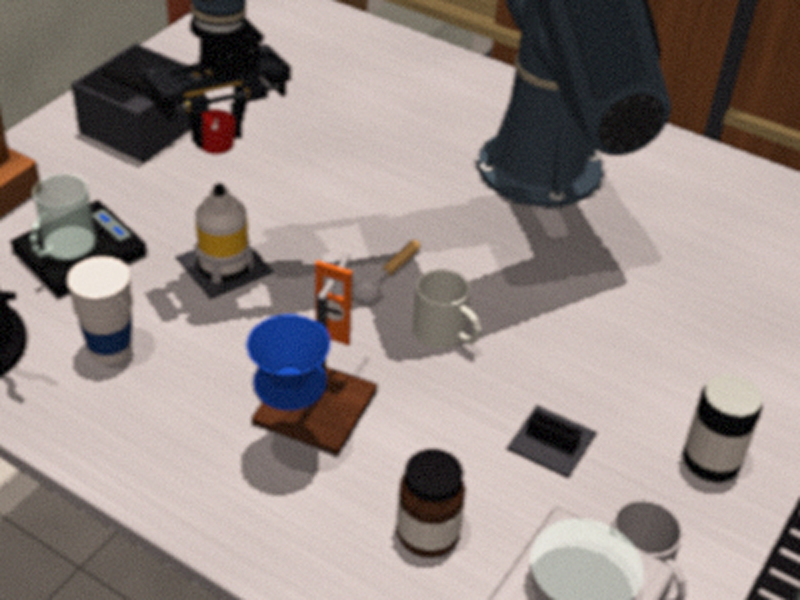

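View pics/w26.png

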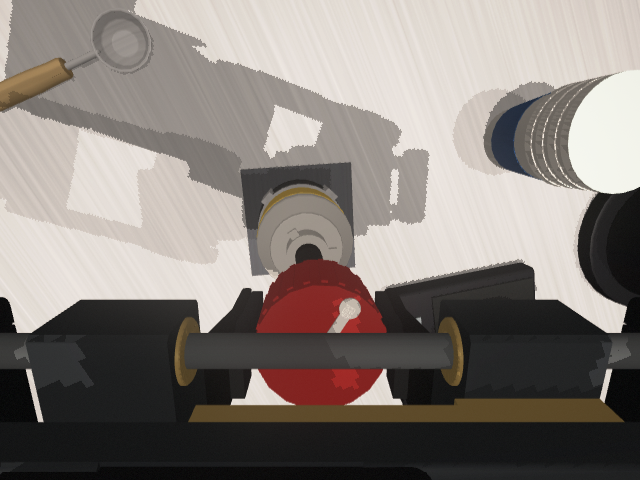

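View pics/t9.png

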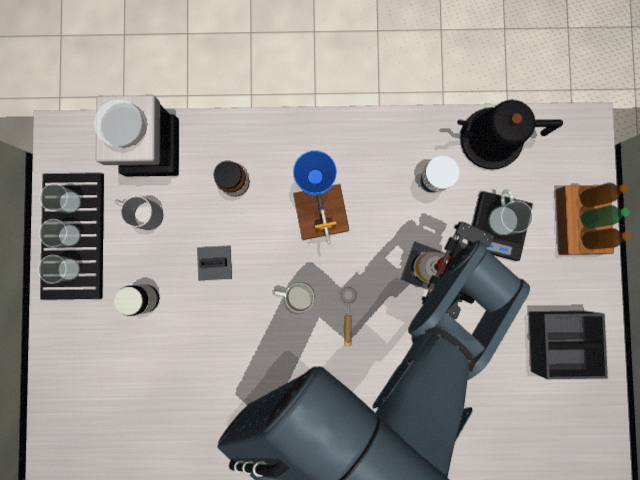

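```bash
python3 -c "
from rig import bot
s=bot.read_state();print(s['position'],s['opening'],abs(s['qvel']).max());print(bot.hand_in())"
```

```text
[ 0.50399463 -0.27384142  0.2014608 ] 0.5801929860535154 0.06951552375637238
the job is handed in; nothing more can be done
None
```

The job is done and handed in at about 21.5 s of the 51 s allowed; the hand-in reported no verdict.

- **Tag:** I took it from the rack, passed its eye over the hook tip and let go. In the last scene, wrist and top pictures it hangs on the hook's bar.
- **Cap:** I pushed it down about 6.6 mm, which read about 10 N. I kept it pushed at 10–16 N while turning it about 54° counter-clockwise, then lifted it straight up.
- **Final pose:** The cap is about 96 mm above its seat, about 3 mm off the bottle axis, and roughly 4° from level. It is still gripped, with the opening at 0.58, which is about 50 mm. The force reads near zero and the arm is at rest.
- **Bystanders:** In the last top and scene pictures they look where they were at the start. I compared them by eye and did not measure them.

Three checks disagreed or were off:

- **Missed first grasp:** The visible fingertips stand about 33 mm short of the reported TCP. The first try at the tag closed in air above it without touching anything. I saw this in the pictures and corrected for it in every later height.
- **Tool tilt:** The tool drifted to about 5° of tilt over the moves. Moves cannot correct this, but it is within the limits.
- **Camera mismatch:** The scene and top views disagreed by about 2–4 mm, so I settled positions with the wrist camera.

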